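Unload the angle bracket from the toggle clamp fixture

TASK

Flip the toggle clamp's lever up and over past its centre so that it stays open, lift the freed angle bracket out of the fixture and stand it on its foot on the bare worktop, letting go of it. Then take it again the other way (the fixture leaves only its two ends free, the pocket only its upright leg) and set it down in the empty pocket of the grey holder, flat on its foot and facing the same way as the finished bracket beside it, and leave the clamp folded back down. Do not drop the bracket, and leave the finished bracket, the mug and the black tin where they are.

Things in the scene. Friction and masses are not known exactly. Their poses are not given: they have to be found in the camera images.
- clamp_arm (a joint): Clamp lever angle, rad: 0 = shut (arm level, its rubber pad on the bracket's foot), 1.62 = fully open stop. A gravity over-centre lever: below about 1.1 it falls shut when let go, beyond that it falls open and stays. It needs only 1 to 3 N at the handle tip; a pusher should rise and sink with the tip in an arc.
- fixture: Drilling fixture, screwed down. Origin on the worktop; x along the hinge, y from bracket to clamp, z up. Dark base plate 100 mm (x), y -125 to 60 mm, 16 mm high. The bracket stands on it, centred at y -70 mm, its leg's back against a steel backstop 56 mm wide, 54 mm above the worktop (so the leg cannot be pinched there); its two ends are free.
- clamp_pivot (a point): Hinge of the clamp, 60 mm above the worktop, at x 0, y 15 mm of the fixture. Axes as the fixture's. Shut, the clamp's steel arm (18 mm wide, 78 mm long) reaches level to -y over the bracket's foot; open, it stands up, upright, clear of the bracket. The mount round the hinge rises to 68 mm.
- handle_tip (a point): Tip of the clamp's black round handle (18 mm thick), out on the -x side: x -40 mm of the fixture, 92 mm from the hinge line. Shut, the handle leans 46 degrees from vertical to the fixture's -y, over the bracket, tip 124 mm above the worktop. Pushed to +y it rises over the hinge (152 mm) and falls to 47 degrees on the +y side, tip 123 mm; pushed back to -y it shuts.
- bracket_mid (a point): Centre (half-way up) of the aluminium angle bracket, about 0.16 kg, 64 (x) x 56 (y) x 52 (z) mm. L section, 8 mm thick: level foot underneath, upright leg along the foot's -y edge (y -28 to -20 mm). Axes: x along its length, y from leg to foot edge, z up; at the start as the fixture's, and 42 mm high. Standing on the worktop this point is 26 mm high.
- bracket_leg (a point): Centre of the bracket's upright leg (half-way up, mid-thickness), 24 mm to -y of bracket_mid; axes as bracket_mid.
- holder: Grey plastic holder with two pockets in a row, screwed down, 70 (x) x 166 (y) mm. Origin on the worktop under its centre; x from front to back, y along the row, z up. Each pocket is 74 mm wide (y) between plates that rise to 62 mm above the worktop, 62 mm deep (x) between lips 20 mm high, its floor 10 mm above the worktop. The +y pocket is empty.
- pocket_free (a point): Where the bracket's centre must come in the empty pocket: 36 mm above the worktop, 40 mm to +y of the holder's centre. Axes as the holder's. The bracket goes in with its length along the holder's y, upright leg at the back (+x), foot towards the front (the bracket's y axis along the holder's -x).
- bracket_done_mid (a point): Centre of the finished bracket, identical, standing loose in the holder's -y pocket; leave it.
- mug: Blue and white mug, 78x112x92 mm, origin under its centre; stands farther back, leave it.
- tin: Round black tin, 89 mm across, 20 mm high, origin under its centre; lies farther back, leave it.

How it is judged:
On the way, in this order (a step that is already met when the one before it is completed fails the run):
1. the clamp lever is open past centre (value of joint clamp_arm above 1.4 rad), for 0.2 s.
2. the bracket is lifted clear of the fixture (height (world z) of bracket_mid above 0.08 m), for 0.05 s.
3. the bracket stands on its foot on the worktop, let go (height (world z) of bracket_mid below 0.031 m and angle between bracket_mid's own z axis and vertical below 0.1 rad and contact force between bracket and the fingers below 0.1 N and linear speed of bracket below 0.02 m/s), for 0.2 s.
4. the bracket sits in the empty pocket, let go (distance between bracket_mid and pocket_free below 0.011 m and angle between bracket_mid's own z axis and vertical below 0.1 rad and angle between the x axis of bracket_mid and the y axis of pocket_free, either way round below 0.15 rad and x of bracket_leg in the frame of pocket_free above 0.01 m and contact force between bracket and the fingers below 0.1 N and linear speed of bracket below 0.02 m/s), for 0.2 s.
At the end, for the whole second after the job is handed in: The bracket rests in the empty pocket, centre within 11 mm of the pocket's, upright within 0.1 rad, along the row within 0.15 rad, leg over 10 mm behind the middle, released; the clamp is shut (below 0.1 rad); the finished bracket within 15 mm of its start (all of step 4 and value of joint clamp_arm below 0.1 rad and distance of bracket_done_mid from where it was at the start of the episode below 0.015 m); the robot touches nothing.
It fails at once if the bracket is dropped or thrown (faster than 0.5 m/s while not held) (contact force between bracket and the fingers below 0.1 N and linear speed of bracket above 0.5 m/s).
It fails at once if the finished bracket is displaced (distance of bracket_done_mid from where it was at the start of the episode above 0.03 m).
It fails at once if the mug or the tin is displaced (distance of any of mug, tin from where it was at the start of the episode above 0.03 m).
It also fails if it takes over 72 s, if anything falls off the work surface, if the arm or the gripper's body presses on something with over 40 N, if the wrist force passes 120 N, or if a joint passes its speed limit or range.

ROBOT

A 6-joint arm with a two-finger parallel gripper is mounted at the origin on a cart in front of the work surface, level with it; the furniture and walls round the work are solid. World frame = base frame: x ahead of the robot, y to its left, z up, the work surface at z = 0. Lengths are in m, angles in rad, forces in N, time in s.
With the tool pointing down it reaches from about 0.375 to 0.975 m from the base axis. Payload 3.8 kg.
Tool frame: the origin (TCP) lies on the centre line of the jaws, within the pads' length; the fingertips stand 14 mm ahead of it and the grasp point (between the pads) lies 5 mm behind it; z points along the fingers, x is the direction in which the jaws open and shut, and the axes are right-handed (so a half turn about z gives the same grasp; the last joint's range is limited). The gripper opens to 85 mm and grips with 20 to 120 N. Pads are 22 mm wide; open, the fingers measure 114 mm over their backs; the gripper's body (76 mm by 85 mm) begins 54 mm behind the grasp point. The pads swing forward as they close: fully open they stand 13 mm farther back than shut.
Start: joints at [1.119, 0.264, 1.604, -0, 1.274, -0.037], TCP at [0.272, 0.618, 0.215] pointing down, gripper open.
Joint ranges: [-2.63, 2.63], [-0.94, 2.18], [0.31, 2.57], [-1.31, 4.45], [0, 2.66], [-2.55, 2.55]. Speed limits (rad/s): [2.57, 2.57, 3.14, 3.14, 3.14, 3.14].

INTERFACE

Orientations are given as a rotation vector (axis times angle).
In Python, from workcell import bot gives the robot as it stands. The module is installed in compiled form; this text tells all that it offers.
- The arm moves only by the tool arm_command, never from a script. Its argument "steps" is one flat list of numbers, 7 for each row, row after row: the shift along the tool's x, y, z in units of 30 mm (1.0 is 30 mm), then the turn, a rotation vector about the tool's x, y, z in units of 6 degrees (1.0 is 6 degrees), then the opening, from 0 (shut) to 1 (fully open). In form: [tx, ty, tz, ax, ay, az, fingers, tx, ty, tz, ax, ay, az, fingers, ...]. A call has 1 to 10 rows; each row shifts and turns the commanded pose from where the row before left it, along the tool's axes as they then stand; what a row does not reach is not made up. A row lasts 1/8 s, in which the tool goes at most 62.5 mm and 10.7 degrees, less where a joint would pass 70% of its speed; a pose out of reach is approached as far as the arm can. A call is refused whole if a number of a shift passes 1 or a number of a turn 1, either way. A call with a gripper value outside its range is refused whole. The fingers move at their own pace and stop on an object; "squeeze" is the grip in N (left out, the last holds). Time passes only in rows, so rows that do not move let the fingers close. It gives the time, the measured TCP pose, the force and the opening at its end, in the units of the state.
- bot.read_state(): the state, without advancing time (a new reading comes with each control period).
- bot.read_camera(name): name is "scene" or "side" or "wrist"; returns a dict with "img" (384x512x3 uint8, red, green, blue), "camera_matrix" (3x3 intrinsics, pixels), "k1" (the pictures are not rectified: a ray, as slopes to the right and down, at radius r is drawn at 1 + k1 r^2 times it, then the intrinsics apply), "pose" (4x4, takes a point from camera to world coordinates); the wrist camera has in their place "T_tool_cam" (4x4, takes a point from camera to tool coordinates, whose origin is the TCP and whose axes are the tool frame's). Camera axes: x right, y down, z forward; pixel columns grow to the right and rows downward; lengths in m; the calibration is good to about 2 mm. A picture is of the moment at which its call begins: read the wrist's pose just before it. There is no depth.
- bot.finish_job(): hands the job in, once; it reports no verdict.
The state is a dict: "time": time; "q": joint angles; "joint_vel": joint speeds; "joint_torque": joint torques, N m; "tool_pos": TCP position; "tcp_rot": TCP orientation; "wrist_force": force on the tool from outside, world axes, zero at the start; "torque": the same for the moment, N m; "width": opening from 0.0 (shut) to 1.0 (fully open).
Only numpy, scipy, OpenCV 4.12 (cv2) and the standard library are available. Lean on these libraries where they do the work, as an engineer would, in place of code of your own. Each camera call takes 0.05 s, during which the arm holds its last target.

## Working session

There is one attempt and no reset: what is moved stays moved. The work goes in short steps, Python scripts to look and compute and a tool call to move; the robot and the scene stay as the last step left them, time stands still between calls to the robot, and variables do not carry over. Pictures are saved under pics/ and viewed, and the job is handed in when it is done.

Besides the shell and the picture viewer there is one more tool, called after "Emit:" by a JSON object that holds its "fn" and its "kwargs", one argument or row to a line. arm_command: Moves the arm, as the interface text tells. Its arguments: {"type":"object","properties":{"steps":{"type":"array","items":{"type":"number"}},"squeeze":{"type":"number"}},"required":["steps"]}

```bash
mkdir -p pics; python3 - <<'E'
from workcell import bot
import cv2
s=bot.read_state();print(s)
for n in ["scene","side","wrist"]:
    c=bot.read_camera(n);cv2.imwrite(f"pics/{n}0.png",c["img"][:,:,::-1])
    print(n,c["camera_matrix"].tolist(),c["k1"],(c.get("pose") if "pose" in c else c["T_tool_cam"]).tolist() )
E
```

```text
{'time': 0.0, 'q': array([ 1.11909120e+00,  2.64756713e-01,  1.60536569e+00, -8.84951502e-06,
        1.27369069e+00, -3.69157898e-02]), 'joint_vel': array([-0.00194868,  0.00221758,  0.00110347,  0.00011039, -0.00120705,
       -0.00104526]), 'joint_torque': array([-3.07379232e-04, -5.15113378e+01, -3.67318547e+01, -1.25269262e-04,
        1.30966731e-02, -1.07934235e-05]), 'tool_pos': array([0.27170586, 0.61707133, 0.21406415]), 'tcp_rot': array([ 2.63028961,  1.71579191, -0.00298168]), 'wrist_force': array([0.41315874, 1.0485314 , 0.47729662]), 'torque': array([ 0.00125647,  0.01182731, -0.01928624]), 'width': 1.0021130906224602}
scene [[350.6972902018224, 0.0, 255.50278406577402], [0.0, 350.6972902018224, 200.0077321517894], [0.0, 0.0, 1.0]] -0.03805506837395435 [[0.8577952622968219, -0.33065731307145313, 0.39351369644968354, 0.2207735814761214], [-0.5138228188701566, -0.5320353055627177, 0.6729966897712886, -0.6222213107031557], [-0.013168097412034676, -0.7794896888010469, -0.626276637168747, 0.6452167990955417], [0.0, 0.0, 0.0, 1.0]]
side [[387.26069268031273, 0.0, 255.42111099063646], [0.0, 387.26069268031273, 191.54334469014054], [0.0, 0.0, 1.0]] -0.010054769331432246 [[0.8179365512752097, -0.2841292150814148, 0.5002503245628489, 0.0993669867222006], [-0.575300774322393, -0.3994633003266795, 0.7137633296521839, -0.7257867827040803], [-0.0029693689686040325, -0.8716075153584533, -0.49019539167416903, 0.5908616995695556], [0.0, 0.0, 0.0, 1.0]]
wrist [[309.23768609758156, 0.0, 253.2606776856341], [0.0, 309.23768609758156, 192.30058019355667], [0.0, 0.0, 1.0]] -0.0711902946393846 [[0.9999999455010383, 0.00032489493525813813, -5.866174214646486e-05, -0.001213837887191982], [-0.0002948524922741004, 0.9588151959238898, 0.2840305144301207, -0.07382784902162369], [0.00014852584538655093, -0.2840304816541919, 0.9588152394655391, -0.15808564075727652], [0.0, 0.0, 0.0, 1.0]]
```

View pics/scene0.png

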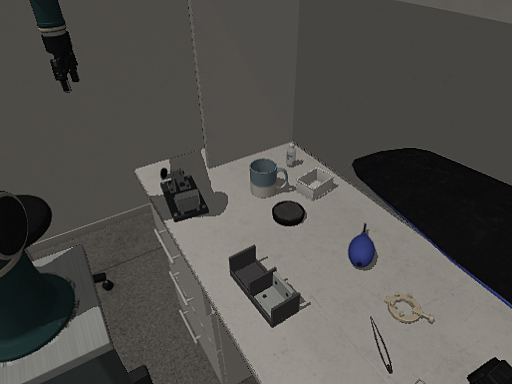

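View pics/side0.png

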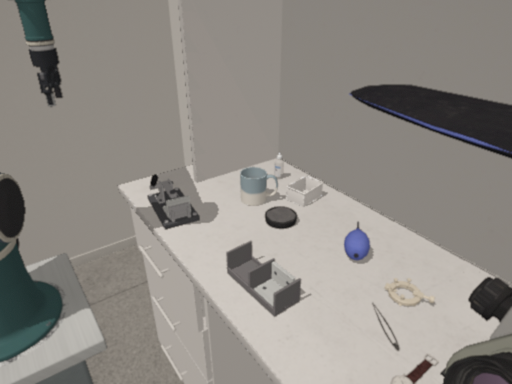

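View pics/wrist0.png

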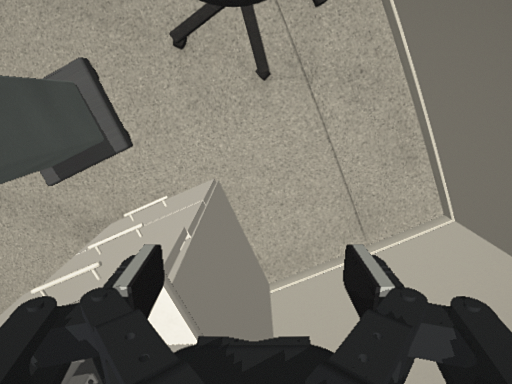

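The overview shows the fixture at scene ~(185,200), the holder at ~(265,285), and the mug and tin behind. Next I'll enlarge the crops.

```bash
cat > h.py <<'E'
import numpy as np, cv2
from scipy.spatial.transform import Rotation as R
from workcell import bot
def cam(n,save=None):
    s=bot.read_state()
    c=bot.read_camera(n)
    if n=="wrist":
        T=np.eye(4);T[:3,:3]=R.from_rotvec(s["tcp_rot"]).as_matrix();T[:3,3]=s["tool_pos"]
        c["pose"]=T@c["T_tool_cam"]
    if save: cv2.imwrite(f"pics/{save}.png",c["img"][:,:,::-1])
    np.savez(f"last_{n}.npz",K=c["camera_matrix"],k1=c["k1"],pose=c["pose"],img=c["img"])
    return c
def load(n):
    d=np.load(f"last_{n}.npz");return dict(camera_matrix=d["K"],k1=float(d["k1"]),pose=d["pose"],img=d["img"])
def dist(c): return np.array([c["k1"],0,0,0,0])
def ray(c,uv):
    p=cv2.undistortPoints(np.array([[uv]],float),c["camera_matrix"],dist(c))[0,0]
    d=c["pose"][:3,:3]@np.array([p[0],p[1],1]);return c["pose"][:3,3],d/np.linalg.norm(d)
def onz(c,uv,z):
    o,d=ray(c,uv);return o+d*(z-o[2])/d[2]
def tri(l):
    A=np.zeros((3,3));b=np.zeros(3)
    for c,uv in l:
        o,d=ray(c,uv);M=np.eye(3)-np.outer(d,d);A+=M;b+=M@o
    return np.linalg.solve(A,b)
def proj(c,P):
    P=np.atleast_2d(P).astype(float);T=np.linalg.inv(c["pose"])
    return cv2.projectPoints(P,cv2.Rodrigues(T[:3,:3])[0],T[:3,3],c["camera_matrix"],dist(c))[0][:,0]
def crop(c,x0,y0,x1,y1,k,name,grid=True):
    im=cv2.resize(np.ascontiguousarray(c["img"][y0:y1,x0:x1,::-1]),None,fx=k,fy=k,interpolation=cv2.INTER_CUBIC)
    im=np.clip(im.astype(float)*1.5,0,255).astype(np.uint8)
    if grid:
        for u in range((x0+9)//10*10,x1,10):
            cv2.line(im,(int((u+.5-x0)*k),0),(int((u+.5-x0)*k),6),(0,0,255),1)
            if u%20==0: cv2.putText(im,str(u),(int((u-x0)*k),16),0,.35,(0,0,255),1)
        for v in range((y0+9)//10*10,y1,10):
            cv2.line(im,(0,int((v+.5-y0)*k)),(6,int((v+.5-y0)*k)),(0,0,255),1)
            if v%20==0: cv2.putText(im,str(v),(8,int((v-y0)*k)+8),0,.35,(0,0,255),1)
    cv2.imwrite(f"pics/{name}.png",im)
E
python3 - <<'E'
from h import *
a=cam("scene");b=cam("side")
crop(a,130,140,230,230,8,"fs");crop(b,130,160,220,235,8,"fd")
crop(a,215,235,315,330,6,"hs");crop(b,215,235,315,315,7,"hd")
for uv in [(185,200),(265,290),(288,212),(263,195)]: print(onz(a,uv,0.0))
E
```

```text
[0.44923159 0.18114902 0.        ]
[ 0.47953793 -0.21491121  0.        ]
[ 0.67617901 -0.02335826  0.        ]
[0.65751151 0.0798001  0.        ]
```

View pics/fs.png

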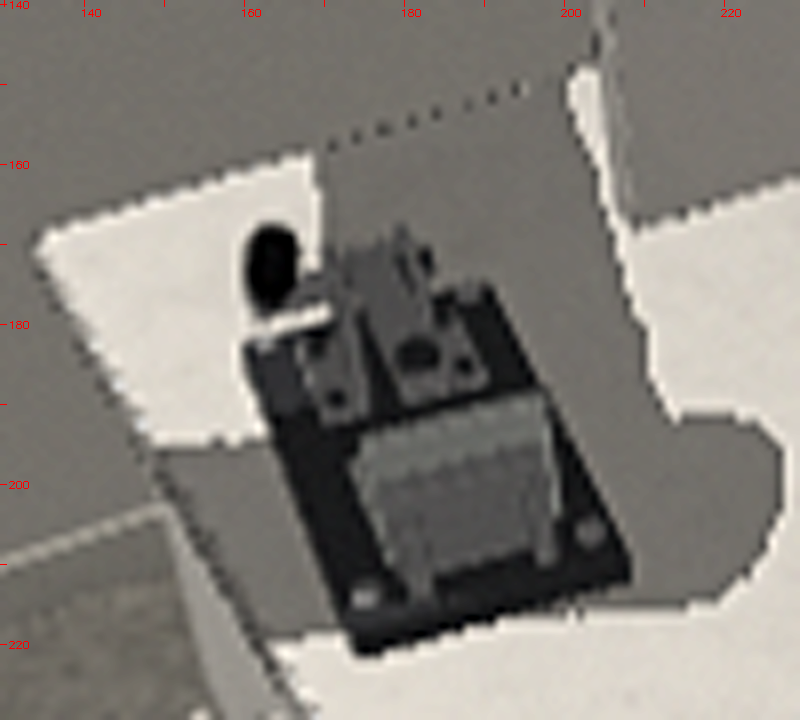

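View pics/fd.png

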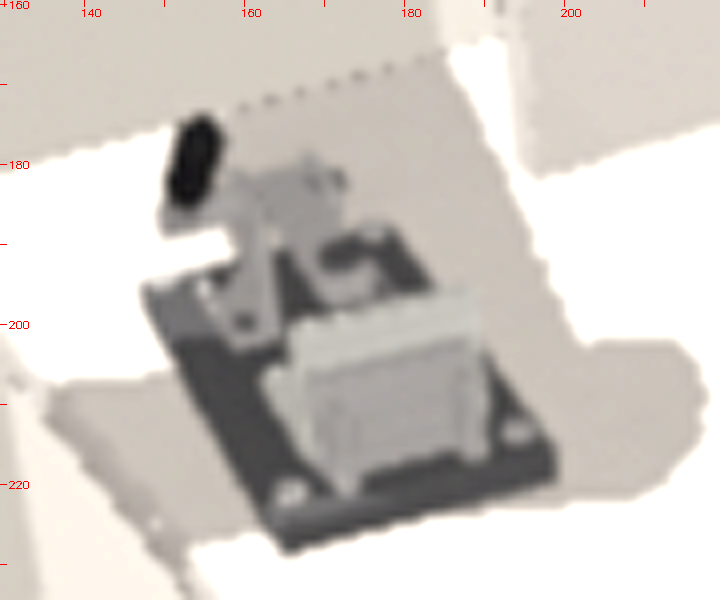

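View pics/hs.png

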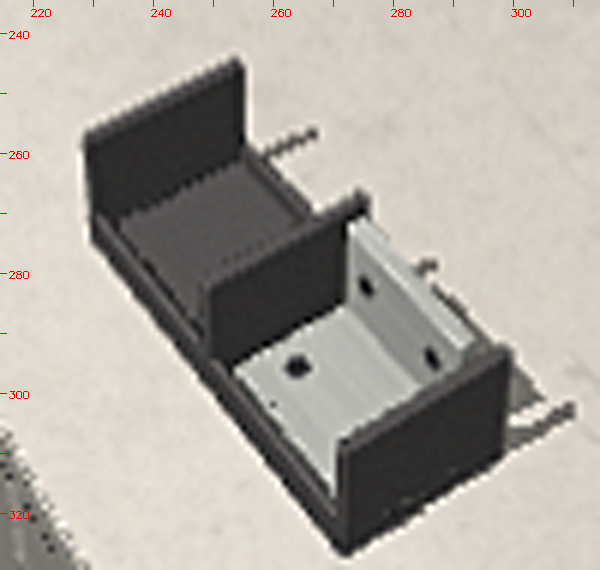

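View pics/hd.png

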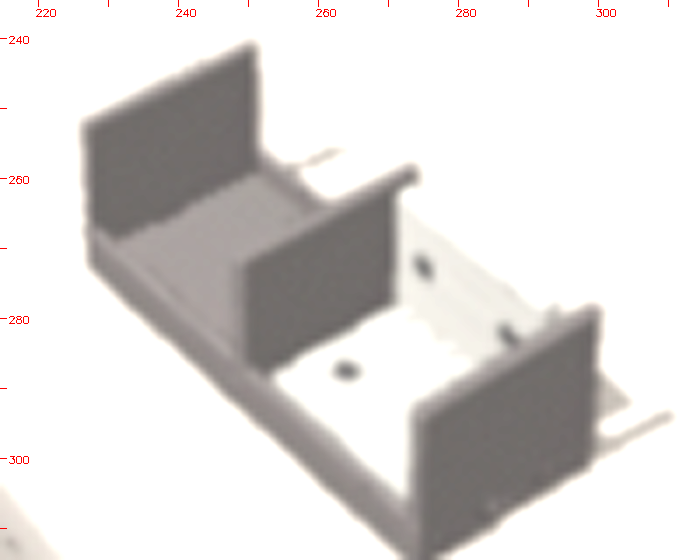

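```bash
cat >> h.py <<'E'
def fit2(L,W):
    L=np.array(L)[:,:2];W=np.array(W)[:,:2];l=L.mean(0);w=W.mean(0)
    a=L-l;b=W-w;th=np.arctan2((a[:,0]*b[:,1]-a[:,1]*b[:,0]).sum(),(a*b).sum())
    c,s=np.cos(th),np.sin(th);Rm=np.array([[c,-s],[s,c]]);t=w-Rm@l
    return t,th,np.linalg.norm(W-(L@Rm.T+t),axis=1)
E
python3 - <<'E'
from h import *
a=load("scene");b=load("side")
def P(x0,y0,k,p): return (x0+p[0]/k-.5,y0+p[1]/k-.5)
hs=lambda *p:P(215,235,6,p); hd=lambda *p:P(215,235,7,p); fs=lambda *p:P(130,140,8,p); fd=lambda *p:P(130,160,8,p)
H=[(a,hs(345,557),(-35,-83,0)),(a,hs(497,460),(35,-83,0)),(a,hs(95,241),(-35,83,0)),(a,hs(85,133),(-35,83,62)),(a,hs(240,58),(35,83,62)),(a,hs(340,442),(-35,-83,62)),(a,hs(510,350),(35,-83,62)),
(b,hd(84,122),(-35,83,62)),(b,hd(252,43),(35,83,62)),(b,hd(414,410),(-35,-83,62)),(b,hd(597,310),(35,-83,62)),(b,hd(590,465),(35,-83,0)),(b,hd(92,262),(-35,83,0))]
F=[(a,fs(358,655),(-50,-125,0)),(a,fs(632,583),(50,-125,0)),(a,fs(357,632),(-50,-125,16)),(a,fs(631,560),(50,-125,16)),(a,fs(490,285),(50,60,16)),(a,fs(245,343),(-50,60,16)),
(b,fd(288,553),(-50,-125,0)),(b,fd(555,480),(50,-125,0)),(b,fd(275,520),(-50,-125,16)),(b,fd(551,443),(50,-125,16)),(b,fd(143,290),(-50,60,16)),(b,fd(395,228),(50,60,16))]
for n,X in (("H",H),("F",F)):
    for s in (a,b,None):
        Y=[x for x in X if s is None or x[0] is s]
        L=[np.array(x[2])/1000 for x in Y];W=[onz(x[0],x[1],x[2][2]/1000) for x in Y]
        t,th,r=fit2(L,W);print(n,t.round(4),round(th,4),(r*1000).round(1))
E
```

```text
H [ 0.472  -0.2157] 0.0465 [1.8 2.1 1.7 1.7 2.3 4.2 1.5]
H [ 0.471  -0.2164] 0.0412 [4.1 5.  3.3 2.5 2.2 3.8]
H [ 0.4715 -0.2161] 0.0443 [2.4 1.6 1.6 1.6 1.8 4.7 1.5 4.4 5.5 2.8 3.  1.8 3.4]
F [0.452  0.2201] -0.1326 [6.2 3.8 2.4 3.3 4.2 2.5]
F [0.4515 0.2211] -0.1218 [7.1 5.5 3.2 4.8 9.9 8.5]
F [0.4517 0.2206] -0.1273 [6.  3.2 2.2 4.  4.6 2.9 7.4 6.1 3.4 5.2 9.6 7.9]
```

```bash
cat >> h.py <<'E'
def down(yaw): # tool x at world yaw, z down
    c,s=np.cos(yaw),np.sin(yaw);return np.array([[c,s,0],[s,-c,0],[0,0,-1.]])
def need(pos,yaw,n=None,fing=1,shiftmax=.95,start=None):
    """work out shift in tool axes/units; split evenly in n rows"""
    s=bot.read_state();p,Rc=(s["tool_pos"],R.from_rotvec(s["tcp_rot"])) if start is None else start
    Rt=R.from_matrix(down(yaw))
    rv=(Rc.inv()*Rt).as_rotvec();d=np.array(pos)-p
    if n is None:
        n=int(max(np.ceil(np.abs(np.degrees(rv)).max()/6/.95),np.ceil(np.linalg.norm(d)/.03/shiftmax),1))
    rows=[];pc=p.copy();Rr=Rc
    for i in range(n):
        tgt=p+d*(i+1)/n
        t=np.round(Rr.as_matrix().T@(tgt-pc)/.03,2)
        a=np.round((Rr.inv()*(Rc*R.from_rotvec(rv*(i+1)/n))).as_rotvec()/np.radians(6),2)
        pc=pc+Rr.as_matrix()@t*.03;Rr=Rr*R.from_rotvec(a*np.radians(6))
        rows.append(list(t)+list(a)+[fing])
    print("n",n);
    for r in rows: print(",".join("%g"%(x+0) for x in r),end=",\n")
    return pc,Rr
FX=(np.array([.4517,.2206]),-.1273); HO=(np.array([.4715,-.2161]),.0443)
def loc(F,x,y,z=None):
    t,th=F;c,s=np.cos(th),np.sin(th);p=t+np.array([c*x-s*y,s*x+c*y])
    return p if z is None else np.array([*p,z])
def st():
    s=bot.read_state();M=R.from_rotvec(s["tcp_rot"]).as_matrix()
    print("t",round(s["time"],2),"p",s["tool_pos"].round(4),"yaw",round(np.arctan2(M[1,0],M[0,0]),4),"z",M[:,2].round(3),"w",round(s["width"],3),"F",s["wrist_force"].round(1),"q",s["q"].round(2))
E
python3 - <<'E'
from h import *
T=loc(FX,-.042,-.09,.22);print(T)
need(T,FX[1],fing=1)
a=load("scene");print([onz(a,u,0).round(3) for u in [(151,196),(205,275),(240,345),(225,320)]])
E
```

```text
[0.39861377 0.13666042 0.22      ]
n 18
-0.72,0.57,-0.01,0,0,0.68,1,
-0.68,0.63,-0.01,0,0,0.68,1,
-0.63,0.67,-0.01,0,0,0.68,1,
-0.58,0.71,-0.01,0,0,0.68,1,
-0.53,0.75,-0.01,0,0,0.68,1,
-0.48,0.79,0,0,0,0.68,1,
-0.41,0.82,-0.01,0,0,0.69,1,
-0.36,0.85,-0.01,0,0,0.68,1,
-0.3,0.87,-0.01,0,0,0.68,1,
-0.23,0.89,-0.01,0.01,0,0.68,1,
-0.17,0.91,-0.01,0,0,0.68,1,
-0.1,0.91,-0.01,0,0.01,0.68,1,
-0.04,0.92,-0.01,0,0,0.68,1,
0.02,0.92,-0.01,0,0,0.68,1,
0.1,0.92,-0.01,0,0,0.68,1,
0.15,0.91,-0.01,0,0,0.68,1,
0.22,0.89,-0.01,0,0,0.68,1,
0.29,0.88,-0.01,0,0,0.68,1,
[array([0.369, 0.254, 0.   ]), array([ 0.383, -0.106,  0.   ]), array([ 0.369, -0.3  ,  0.   ]), array([ 0.369, -0.236, -0.   ])]
```

Emit:
{"fn": "arm_command", "kwargs": {
  "steps": [-0.72, 0.57, -0.01, 0, 0, 0.68, 1, -0.68, 0.63, -0.01, 0, 0, 0.68, 1, -0.63, 0.67, -0.01, 0, 0, 0.68, 1, -0.58, 0.71, -0.01, 0, 0, 0.68, 1, -0.53, 0.75, -0.01, 0, 0, 0.68, 1, -0.48, 0.79, 0, 0, 0, 0.68, 1, -0.41, 0.82, -0.01, 0, 0, 0.69, 1, -0.36, 0.85, -0.01, 0, 0, 0.68, 1, -0.3, 0.87, -0.01, 0, 0, 0.68, 1]
}}

```text
time: 1.38
tool_pos: [0.3354, 0.3765, 0.2178]
tcp_rot: [-3.039, -0.795, -0.0]
wrist_force: [0.3, 0.1, -0.1]
width: 1.003
```

Emit:
{"fn": "arm_command", "kwargs": {
  "steps": [-0.23, 0.89, -0.01, 0, 0, 0.68, 0, -0.17, 0.91, -0.01, 0, 0, 0.68, 0, -0.1, 0.91, -0.01, 0, 0, 0.68, 0, -0.04, 0.92, -0.01, 0, 0, 0.68, 0, 0.02, 0.92, -0.01, 0, 0, 0.68, 0, 0.1, 0.92, -0.01, 0, 0, 0.68, 0, 0.15, 0.91, -0.01, 0, 0, 0.68, 0, 0.22, 0.89, -0.01, 0, 0, 0.68, 0, 0.29, 0.88, -0.01, 0, 0, 0.68, 0, 0, 0, 0, 0, 0, 0, 0]
}}

```text
time: 2.62
tool_pos: [0.3991, 0.1358, 0.2205]
tcp_rot: [3.135, -0.203, 0.0]
wrist_force: [0.5, -0.2, -0.2]
width: 0.002
```

```bash
python3 - <<'E'
from h import *
st();c=cam("wrist","w1");crop(c,0,0,512,384,1.5,"w1b")
E
```

```text
t 2.62 p [0.3991 0.1358 0.2205] yaw -0.1293 z [ 0. -0. -1.] w 0.002 F [ 0.5 -0.2 -0.2] q [ 0.27 -0.24  2.1  -0.    1.28  0.4 ]
```

View pics/w1b.png

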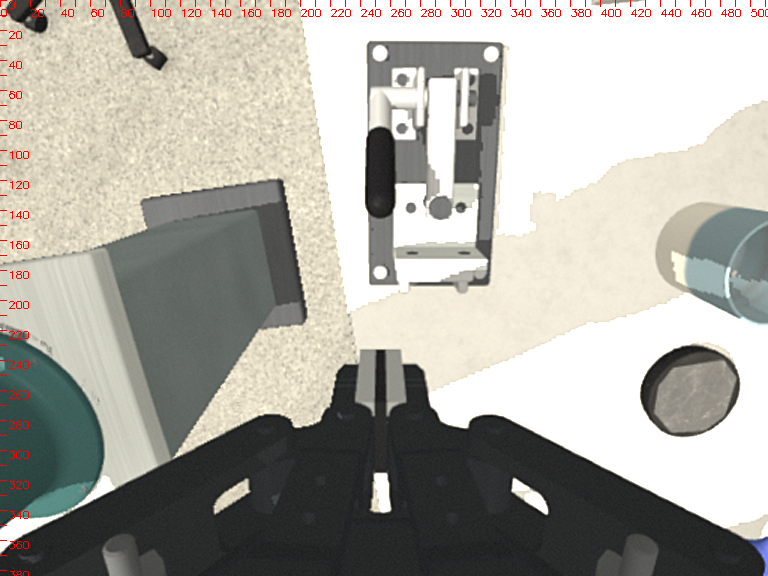

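Wrist view: the fixture plate's corners are at crop (368,42), (503,43), (490,285) and (370,284). The handle tip is at (380,215), and the bracket's leg is at y≈255 with its foot above it.

```bash
python3 - <<'E'
from h import *
c=load("wrist")
crop(c,235,15,345,200,4,"w1c")
crop(c,225,105,345,200,6.5,"w1d")
P=lambda p:(p[0]/1.5-.5,p[1]/1.5-.5)
X=[((368,42),(-50,60,16)),((503,43),(50,60,16)),((490,285),(50,-125,16)),((370,284),(-50,-125,16))]
L=[np.array(x[1])/1000 for x in X];W=[onz(c,P(x[0]),.016) for x in X]
t,th,r=fit2(L,W);print(t,th,r*1000)
F=(t,th)
pts={"tip":loc(F,-.04,-.051,.124),"piv":loc(F,0,.015,.06),"legtop1":loc(F,-.032,-.098,.068),"legtop2":loc(F,.032,-.098,.068),"footedge":loc(F,.032,-.042,.024)}
for k,v in pts.items(): print(k,v.round(4),(proj(c,v)[0]+.5)*1.5)
E
```

```text
[0.44845462 0.22108352] -0.12651668778227226 [2.30229844 2.52164805 1.69750347 2.77097215]
tip [0.4023 0.1755 0.124 ] [380.44110251 212.40607535]
piv [0.4503 0.236  0.06  ] [442.19893555  97.95840121]
legtop1 [0.4043 0.1279 0.068 ] [392.3140731  270.48557017]
legtop2 [0.4678 0.1198 0.068 ] [484.66531838 270.34521713]
footedge [0.4749 0.1754 0.024 ] [476.3576176  183.74436615]
```

View pics/w1c.png

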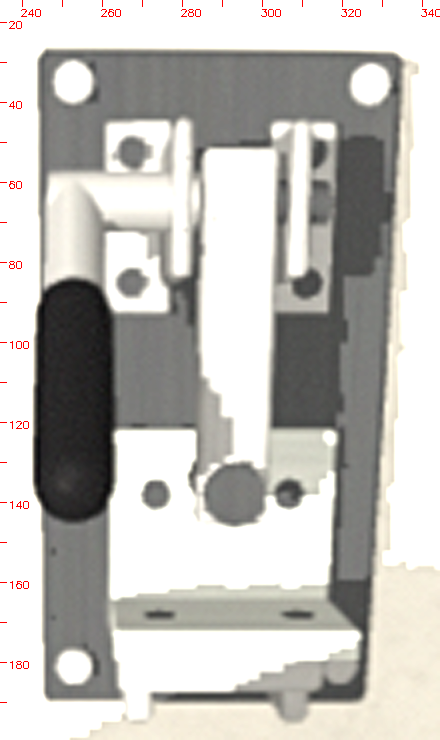

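```bash
sed -i 's/^FX=.*;/FX=(np.array([.4495,.2211]),-.1268);/' h.py; cat >> h.py <<'E'
def tol(F,p):
    t,th=F;c,s=np.cos(th),np.sin(th);d=np.array(p)[:2]-t;return np.array([c*d[0]+s*d[1],-s*d[0]+c*d[1]])
E
python3 - <<'E'
from h import *
s=bot.read_state();print(tol(FX,s["tool_pos"]),s["tool_pos"])
E
```

```text
[-0.03949341 -0.09018385] [0.39891897 0.13663453 0.22054023]
```

Emit:
{"fn": "arm_command", "kwargs": {
  "steps": [0, 0, 0.85, 0, 0, 0, 0, 0, 0, 0.85, 0, 0, 0, 0, 0, 0, 0.85, 0, 0, 0, 0, 0, 0, 0.85, 0, 0, 0, 0, 0, -0.5, 0, 0, 0, 0, 0, 0, -0.33, 0, 0, 0, 0, 0, 0, -0.33, -0.3, 0, 0, 0, 0, 0, -0.28, -0.22, 0, 0, 0, 0, 0, -0.35, -0.18, 0, 0, 0, 0, 0, -0.32, -0.13, 0, 0, 0, 0]
}}

```text
time: 3.92
tool_pos: [0.4074, 0.2005, 0.1443]
tcp_rot: [-3.135, 0.199, -0.002]
wrist_force: [0.1, -0.2, -0.5]
width: 0.001
```

```bash
python3 - <<'E'
from h import *
st();print(tol(FX,bot.read_state()["tool_pos"]))
c=cam("wrist","w2");d=cam("side");crop(d,130,120,230,235,5,"d2")
E
```

```text
t 3.92 p [0.4074 0.2005 0.1443] yaw -0.1268 z [ 0.001  0.    -1.   ] w 0.001 F [ 0.1 -0.2 -0.5] q [ 0.4  -0.1   2.14 -0.    1.11  0.53]
[-0.03919558 -0.02574736]
```

View pics/w2.png

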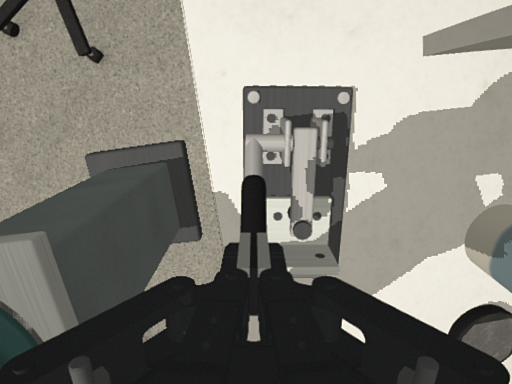

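View pics/d2.png

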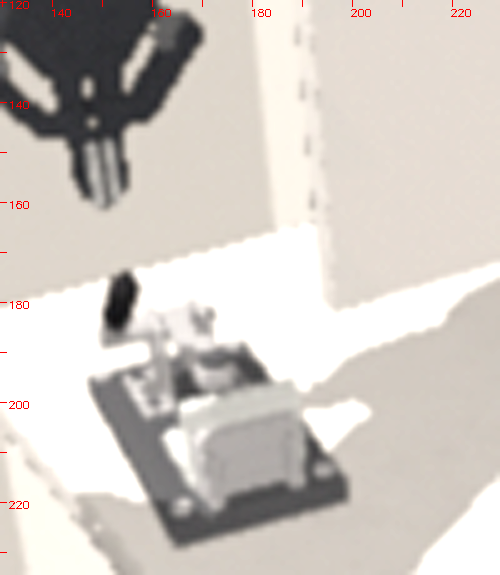

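```bash
python3 - <<'E'
from h import *
b=load("side");p=bot.read_state()["tool_pos"]
print("ftip",proj(b,p-[0,0,.014]),"tcp",proj(b,p))
for ph in (-46,-30,-15,0): print(ph,proj(b,loc(FX,-.04,.015+.092*np.sin(np.radians(ph)),.06+.092*np.cos(np.radians(ph)))))
w=load("wrist")
print(proj(w,p-[0,0,.014]))
for ph in (-46,-30,-15,0): print(ph,proj(w,loc(FX,-.04,.015+.092*np.sin(np.radians(ph)),.06+.092*np.cos(np.radians(ph)))))
E
```

```text
ftip [[151.51817354 170.68414801]] tcp [[150.81587484 165.98163364]]
-46 [[153.99835011 176.67229758]]
-30 [[151.22154709 168.36355109]]
-15 [[148.63495481 162.12532975]]
0 [[146.27459658 157.8460519 ]]
[[256.37764058 224.78459192]]
-46 [[254.67817551 257.94347157]]
-30 [[254.85329064 239.95788878]]
-15 [[255.01349621 209.01960188]]
0 [[255.13753369 165.76287466]]
```

```bash
python3 - <<'E'
from h import *
b=load("side");im=b["img"][120:235,120:220,::-1]
cv2.imwrite("pics/d2r.png",cv2.resize(np.ascontiguousarray(im),None,fx=5,fy=5,interpolation=cv2.INTER_NEAREST))
w=load("wrist");im=w["img"][150:300,180:340,::-1]
cv2.imwrite("pics/w2r.png",cv2.resize(np.ascontiguousarray(im),None,fx=4.5,fy=4,interpolation=cv2.INTER_CUBIC))
E
```

```text
(no output)
```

View pics/d2r.png

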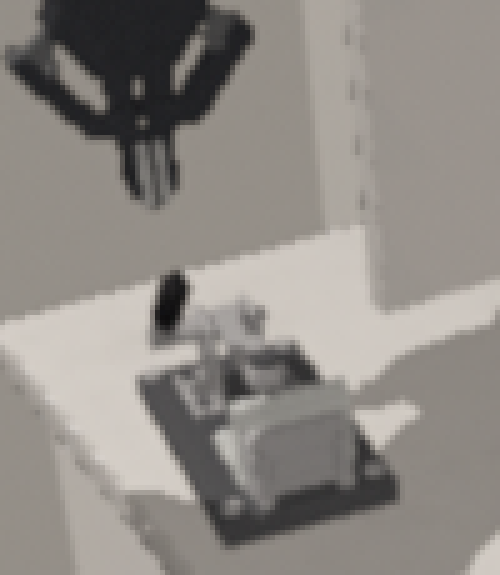

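View pics/w2r.png

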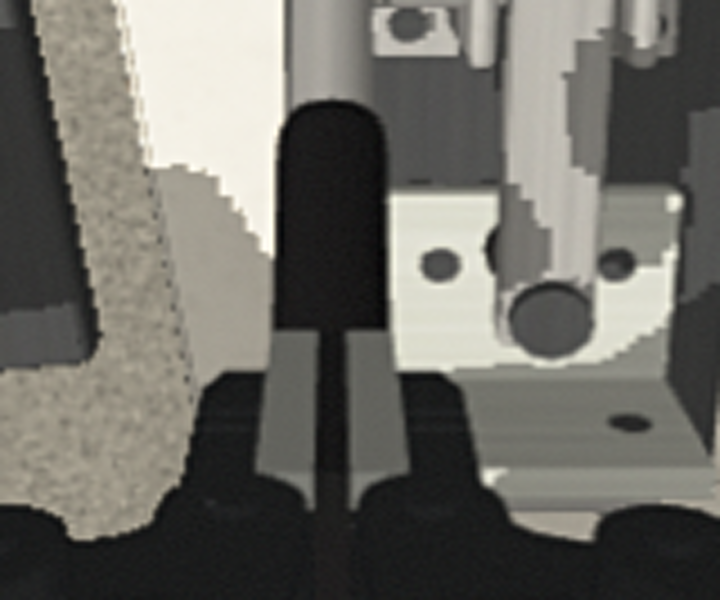

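The side view shows the fingertips at pixel (150.5,161), but the TCP should put them near (151.5,170.7). The handle also hasn't moved, so the tips look about 28 mm shorter than stated. I'll triangulate them before moving on.

```bash
python3 - <<'E'
from h import *
a=cam("scene");b=cam("side");
for n,c in(("a",a),("b",b)):
    p=proj(c,bot.read_state()["tool_pos"])[0];print(n,p)
    x0,y0=int(p[0])-40,max(0,int(p[1])-50)
    im=np.ascontiguousarray(c["img"][y0:y0+90,x0:x0+80,::-1]);im=cv2.resize(im,None,fx=6,fy=6,interpolation=cv2.INTER_NEAREST)
    print(x0,y0)
    q=(p-[x0,y0]+.5)*6;cv2.drawMarker(im,(int(q[0]),int(q[1])),(0,0,255),0,10)
    cv2.imwrite(f"pics/ft_{n}.png",im)
st()
E
python3 -c "
import cv2,numpy as np
a=cv2.imread('pics/ft_a.png');b=cv2.imread('pics/ft_b.png');h=min(len(a),len(b));cv2.imwrite('pics/ft.png',cv2.resize(np.hstack([a[:h,:400],b[:h,:400]]),None,fx=1,fy=1))"
```

```text
a [160.31481363 160.04462272]
120 110
b [150.73014202 166.48707019]
110 116
t 4.12 p [0.4068 0.1997 0.1433] yaw -0.1264 z [-0. -0. -1.] w 0.004 F [ 0.3  0.4 -0.1] q [ 0.4  -0.1   2.14 -0.    1.11  0.53]
```

View pics/ft.png

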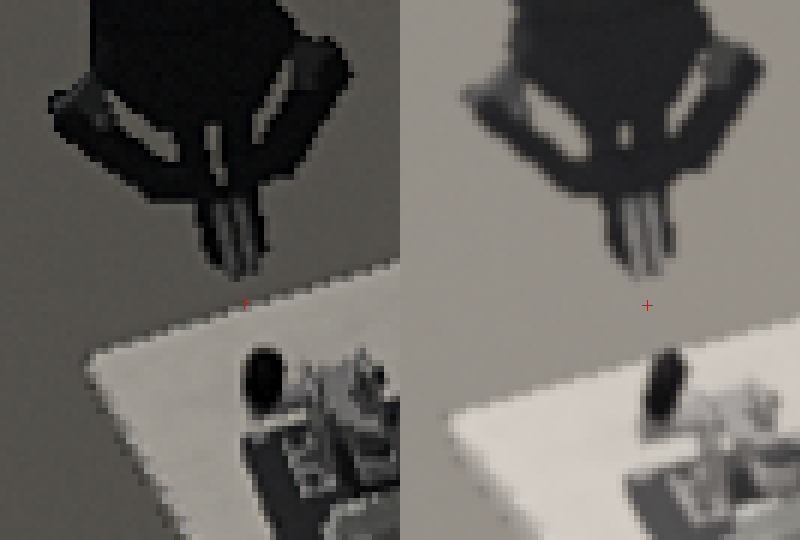

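```bash
python3 - <<'E'
from h import *
a=load("scene");b=load("side")
p=tri([(a,(159,155.8)),(b,(150,161.5))]);print(p,p-bot.read_state()["tool_pos"],proj(a,p),proj(b,p))
# height check: handle tip blob & mug of known geometry; bracket leg top front corners
P=lambda x0,y0,k,p:(x0+p[0]/k-.5,y0+p[1]/k-.5)
for A,B in [((358,462),(290,327)),((545,392),(481,290))]:
    q=tri([(a,P(130,140,8,A)),(b,P(130,160,8,B))]);print(q,tol(FX,q))
# front plate bottom/ top corners
for A,B in [((358,655),(288,553)),((632,583),(555,480))]:
    q=tri([(a,P(130,140,8,A)),(b,P(130,160,8,B))]);print(q,tol(FX,q))
E
```

```text
[0.40376307 0.1908132  0.16217329] [-0.00300221 -0.0089067   0.01888528] [[159.03512695 155.81997625]] [[149.96495006 161.47974528]]
[0.39605739 0.08928769 0.09470401] [-0.0363445  -0.13751245]
[0.47663177 0.12834679 0.06418566] [ 0.03864357 -0.08857746]
[0.38671812 0.09833752 0.00810402] [-0.04675324 -0.12971633]
[0.4831002  0.09121697 0.00283257] [ 0.04975552 -0.12459119]
```

```bash
python3 - <<'E'
from h import *
import json
c=cam("wrist")  # current
# need w1's pose: rebuild from recorded state
T=np.eye(4);T[:3,:3]=R.from_rotvec([3.135,-.203,0]).as_matrix();T[:3,3]=[.3991,.1366,.2205]
c1=dict(c);c1["pose"]=T@c["T_tool_cam"]
P=lambda p:(235+p[0]/4-.5,15+p[1]/4-.5)
X=[((42,50),(-50,60,16)),((402,54),(50,60,16)),((362,699),(50,-125,16)),((45,700),(-50,-125,16))]
L=np.array([x[1] for x in X])/1000;uv=np.array([P(x[0]) for x in X])
W=np.array([onz(c1,u,.016) for u in uv]);print(fit2(L,W))
print("lens",np.linalg.norm(W[0]-W[1]),np.linalg.norm(W[2]-W[3]),np.linalg.norm(W[0]-W[3]),np.linalg.norm(W[1]-W[2]))
ok,rv,tv=cv2.solvePnP(L,uv,c["camera_matrix"],dist(c),flags=cv2.SOLVEPNP_IPPE)
Rm=cv2.Rodrigues(rv)[0];print("cam in fixture",-Rm.T@tv.ravel(),"expected",tol((np.array([.4495,.2211]),-.1268),c1["pose"][:3,3]),c1["pose"][2,3])
E
```

```text
(array([0.44811132, 0.22200912]), np.float64(-0.13051084490168646), array([0.00223192, 0.00214947, 0.00250812, 0.00203941]))
lens 0.09722288613050344 0.09697630505956996 0.18186923522911816 0.18135672625821642
cam in fixture [-0.08193431  0.11788054 -0.32598227] expected [-0.04068798 -0.01842977] 0.37858561580274597
```

Emit:
{"fn": "arm_command", "kwargs": {
  "steps": [0, 1, 0, 0, 0, 0, 0, 0, 1, 0, 0, 0, 0, 0, 0, 0, 0.85, 0, 0, 0, 0, 0, 0, 0.85, 0, 0, 0, 0, 0, -0.37, 0, 0, 0, 0, 0, 0, -0.33, 0, 0, 0, 0, 0, 0, -0.33, -0.3, 0, 0, 0, 0, 0, -0.28, -0.22, 0, 0, 0, 0]
}}

```text
time: 5.18
tool_pos: [0.4051, 0.1803, 0.1094]
tcp_rot: [-3.135, 0.198, -0.003]
wrist_force: [0.2, -0.8, -0.3]
width: 0.003
```

```bash
python3 - <<'E'
from h import *
st();print(tol(FX,bot.read_state()["tool_pos"]))
d=cam("side");im=np.ascontiguousarray(d["img"][110:235,100:230,::-1]);cv2.imwrite("pics/d3.png",cv2.resize(im,None,fx=5,fy=4.6))
E
```

```text
t 5.17 p [0.4051 0.1803 0.1094] yaw -0.1261 z [ 0.002  0.001 -1.   ] w 0.003 F [ 0.2 -0.8 -0.3] q [ 0.36 -0.09  2.19 -0.    1.04  0.49]
[-0.03883719 -0.04606144]
```

View pics/d3.png

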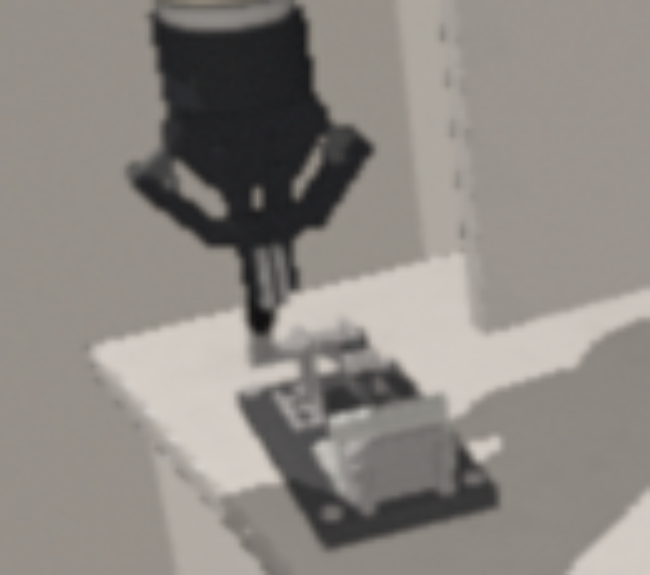

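The fingers now overlap the handle and there's a small −y reaction, so they're in contact. I'll carry on along the arc.

Emit:
{"fn": "arm_command", "kwargs": {
  "steps": [0, -0.33, -0.17, 0, 0, 0, 0, 0, -0.32, -0.13, 0, 0, 0, 0, 0, -0.35, -0.07, 0, 0, 0, 0, 0, -0.33, -0.03, 0, 0, 0, 0, 0, -0.33, 0.03, 0, 0, 0, 0, 0, -0.27, 0.07, 0, 0, 0, 0, 0, -0.24, 0.12, 0, 0, 0, 0, 0, -0.27, 0.17, 0, 0, 0, 0, 0, 0, 0, 0, 0, 0, 0]
}}

```text
time: 6.35
tool_pos: [0.413, 0.2521, 0.1074]
tcp_rot: [3.135, -0.198, -0.002]
wrist_force: [-0.7, -0.4, -0.1]
width: 0.0
```

```bash
python3 - <<'E'
from h import *
st();print(tol(FX,bot.read_state()["tool_pos"]))
d=cam("side");im=np.ascontiguousarray(d["img"][110:235,100:230,::-1]);cv2.imwrite("pics/d4.png",cv2.resize(im,None,fx=5,fy=4.6))
E
```

```text
t 6.35 p [0.413  0.2521 0.1074] yaw -0.1263 z [-0.001 -0.    -1.   ] w 0.0 F [-0.7 -0.4 -0.1] q [ 0.5  -0.    2.11  0.    1.03  0.62]
[-0.04008152  0.02610818]
```

View pics/d4.png

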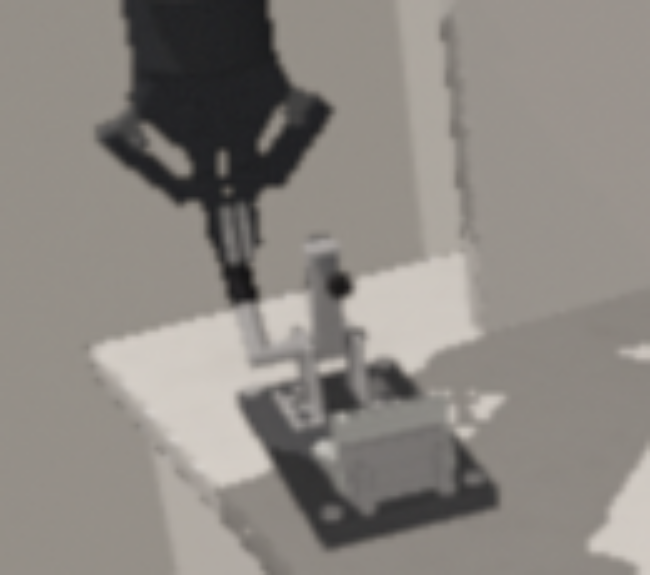

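```bash
python3 - <<'E'
from h import *
s=bot.read_state();p=s["tool_pos"]+np.array([0,0,.06])
need(loc(FX,0,-.094,.2),FX[1],start=(p,R.from_rotvec(s["tcp_rot"])))
E
```

```text
n 5
0.27,0.8,-0.22,0,0,0,1,
0.26,0.8,-0.21,0,0,0,1,
0.27,0.8,-0.22,0,0.01,0,1,
0.26,0.8,-0.21,0,0,0,1,
0.27,0.8,-0.21,0.01,0,0,1,
```

Emit:
{"fn": "arm_command", "kwargs": {
  "steps": [0, 0.05, -0.6, 0, 0, 0, 0, 0, 0, -0.7, 0, 0, 0, 0, 0, 0, -0.7, 0, 0, 0, 0, 0.27, 0.8, -0.22, 0, 0, 0, 1, 0.26, 0.8, -0.21, 0, 0, 0, 1, 0.27, 0.8, -0.22, 0, 0, 0, 1, 0.26, 0.8, -0.21, 0, 0, 0, 1, 0.27, 0.8, -0.21, 0, 0, 0, 1, 0, 0, 0, 0, 0, 0, 1]
}}

```text
time: 7.52
tool_pos: [0.4389, 0.1251, 0.2026]
tcp_rot: [-3.134, 0.204, -0.005]
wrist_force: [0.1, 1.2, 0.7]
width: 0.998
```

```bash
python3 - <<'E'
from h import *
st();print(tol(FX,bot.read_state()["tool_pos"]))
c=cam("wrist");cv2.imwrite("pics/w5.png",cv2.resize(c["img"][:,:,::-1],None,fx=1.5,fy=1.5))
E
```

```text
t 7.53 p [0.4389 0.1251 0.2026] yaw -0.1298 z [ 0.003  0.001 -1.   ] w 0.998 F [0.1 1.2 0.7] q [ 0.22 -0.15  2.07 -0.    1.22  0.35]
[ 0.00157965 -0.09660322]
```

View pics/w5.png

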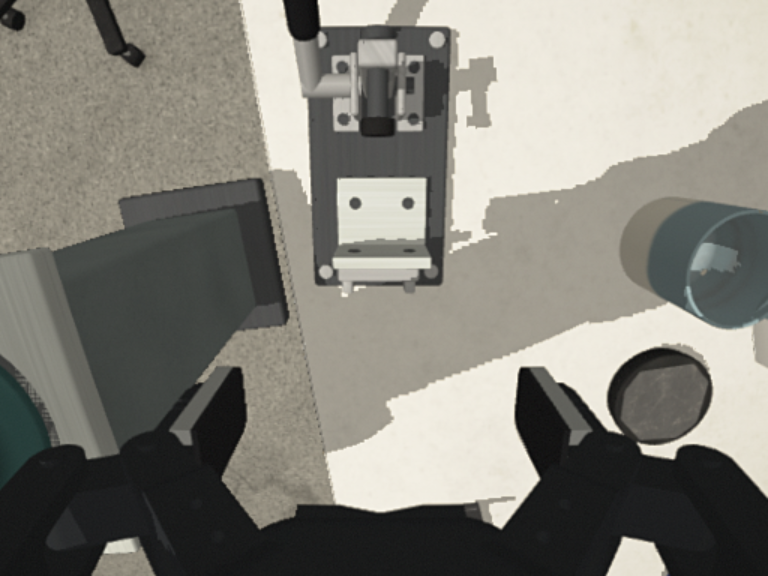

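```bash
python3 - <<'E'
from h import *
c=load("wrist")
crop(c,200,100,300,205,6,"w5c",True)
P=lambda p:(p[0]/1.5-.5,p[1]/1.5-.5)
for n,p,z in [("footL",(337,178),.024),("footR",(427,178),.024),("legfL",(333,255),.068),("legfR",(431,255),.068),("legbL",(334,268),.068),("legbR",(429,268),.068)]:
    print(n,(tol(FX,onz(c,P(p),z))*1000).round(1))
E
```

```text
footL [-30.6 -42.3]
footR [ 33.3 -42.5]
legfL [-30.5 -88.6]
legfR [ 32.6 -88.8]
legbL [-30.2 -97.2]
legbR [ 31.6 -97.4]
```

View pics/w5c.png

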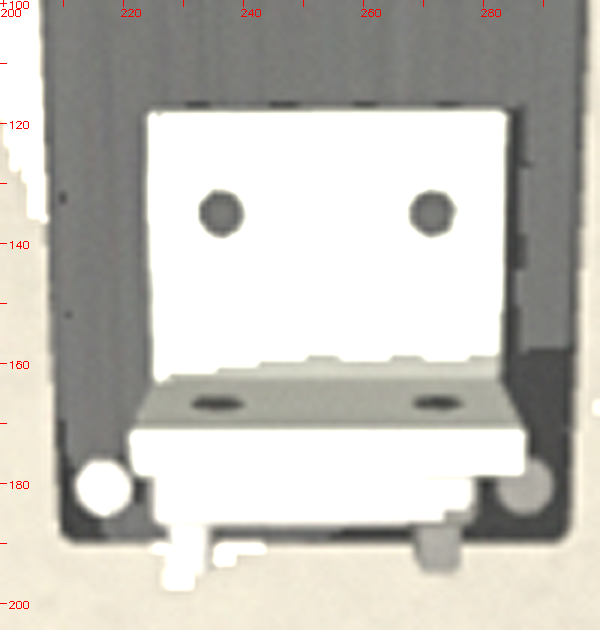

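```bash
sed -i 's/^FX=.*;/FX=(np.array([.4505,.2211]),-.1285);/' h.py; sed -i 's/; HO=/;HO=/' h.py; grep -n "^FX" h.py; python3 - <<'E'
from h import *
need(loc(FX,0,-.088,.10),-.1285,fing=.88)
E
```

```text
64:FX=(np.array([.4505,.2211]),-.1285);HO=(np.array([.4715,-.2161]),.0443)
n 4
0,-0.07,0.85,0,-0.01,0,0.88,
-0.01,-0.06,0.85,-0.01,0,0,0.88,
0,-0.07,0.85,0,-0.01,0,0.88,
0,-0.07,0.85,0,0,-0.01,0.88,
```

Emit:
{"fn": "arm_command", "kwargs": {
  "steps": [0, -0.07, 0.85, 0, 0, 0, 0.88, 0, -0.07, 0.85, 0, 0, 0, 0.88, 0, -0.07, 0.85, 0, 0, 0, 0.88, 0, -0.07, 0.85, 0, 0, 0, 0.88, 0, 0, 0, 0, 0, 0, 0.88]
}}

```text
time: 8.2
tool_pos: [0.4364, 0.1348, 0.0965]
tcp_rot: [3.134, -0.198, -0.008]
wrist_force: [0.0, 0.2, 0.0]
width: 0.884
```

```bash
cat >> h.py <<'E'
def tiptool(c,uv,y=-.011):
    """tool coords of pixel on plane tool y=const"""
    p=cv2.undistortPoints(np.array([[uv]],float),c["camera_matrix"],dist(c))[0,0]
    T=np.array([[0.99999995,0.0003249,-0.0000587,-0.0012138],[-0.00029485,0.9588152,0.2840305,-0.0738278],[0.00014853,-0.2840305,0.9588152,-0.1580856]])
    d=T[:,:3]@np.array([p[0],p[1],1]);o=T[:,3];return o+d*(y-o[1])/d[1]
E
python3 - <<'E'
from h import *
st();print(tol(FX,bot.read_state()["tool_pos"]))
c=cam("wrist");cv2.imwrite("pics/w6.png",cv2.resize(c["img"][:,:,::-1],None,fx=1.5,fy=1.5))
E
```

```text
t 8.2 p [0.4364 0.1348 0.0965] yaw -0.1259 z [-0.005 -0.001 -1.   ] w 0.884 F [0.  0.2 0. ] q [ 0.24 -0.04  2.17  0.    1.01  0.37]
[-0.00288376 -0.08737552]
```

View pics/w6.png

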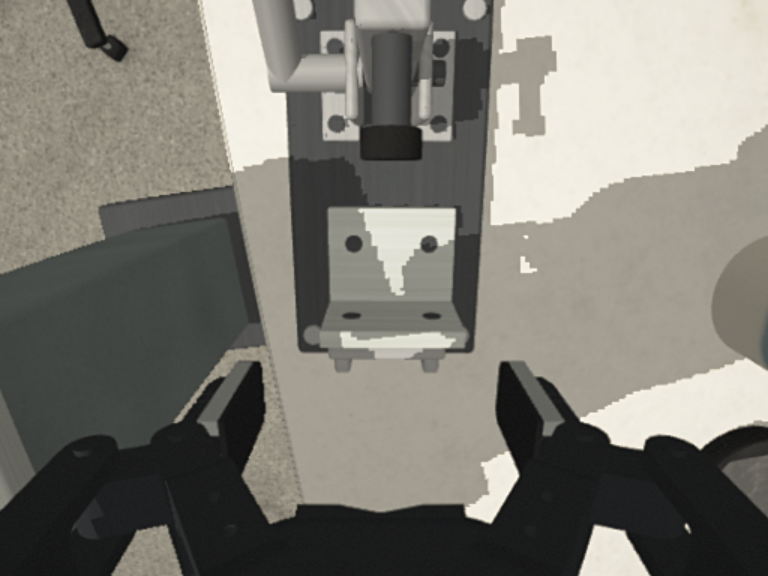

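```bash
python3 - <<'E'
from h import *
c=load("wrist")
P=lambda p:(p[0]/1.5-.5,p[1]/1.5-.5)
for q in [(262,363),(499,363),(248,362),(512,362)]: print(tiptool(c,P(q))*1000)
Ti=np.linalg.inv(c["pose"]@np.linalg.inv(np.vstack([np.array([[0.99999995,0.0003249,-0.0000587,-0.0012138],[-0.00029485,0.9588152,0.2840305,-0.0738278],[0.00014853,-0.2840305,0.9588152,-0.1580856]]),[0,0,0,1]])))
for n,p,z in [("footL",(329,207),.024),("footR",(456,208),.024),("legfL",(320,332),.068),("legfR",(470,332),.068)]:
    w=onz(c,P(p),z);print(n,(tol(FX,w)*1000).round(1),"tool",((Ti@np.r_[w,1])[:3]*1000).round(1))
E
```

```text
[-38.17372524 -11.         -26.97859375]
[ 35.66858387 -11.         -26.92098101]
[-42.76292392 -11.         -26.32730874]
[ 39.94448436 -11.         -26.25777697]
footL [-30.7 -42. ] tool [-26.8 -47.9  72.6]
footR [ 32.1 -42.2] tool [ 36.  -47.5  72.2]
legfL [-31.  -90.6] tool [-27.5   0.8  28.7]
legfR [ 33.9 -90.3] tool [37.4  0.7 28.4]
```

Emit:
{"fn": "arm_command", "kwargs": {
  "steps": [0.2, 0, 0.6, 0, 0.2, 0, 0.88, 0, 0, 0.9, 0, 0, 0, 0.88, 0, 0, 0.9, 0, 0, 0, 0.88, 0, 0, 0.4, 0, 0, 0, 0.88, 0, 0, 0.28, 0, 0, 0, 0.88, 0, 0, 0, 0, 0, 0, 0.88]
}}

```text
time: 9.0
tool_pos: [0.4467, 0.1337, 0.0064]
tcp_rot: [3.134, -0.199, 0.033]
wrist_force: [-0.3, 0.2, 1.0]
width: 0.886
```

```bash
python3 - <<'E'
from h import *
st();print(tol(FX,bot.read_state()["tool_pos"]))
c=cam("wrist");cv2.imwrite("pics/w7.png",cv2.resize(c["img"][:,:,::-1],None,fx=1.5,fy=1.5))
E
```

```text
t 9.0 p [0.4467 0.1337 0.0064] yaw -0.1268 z [ 0.021 -0.003 -1.   ] w 0.886 F [-0.3  0.2  1. ] q [ 0.24  0.1   2.24 -0.01  0.79  0.38]
[ 0.00741659 -0.0871558 ]
```

View pics/w7.png

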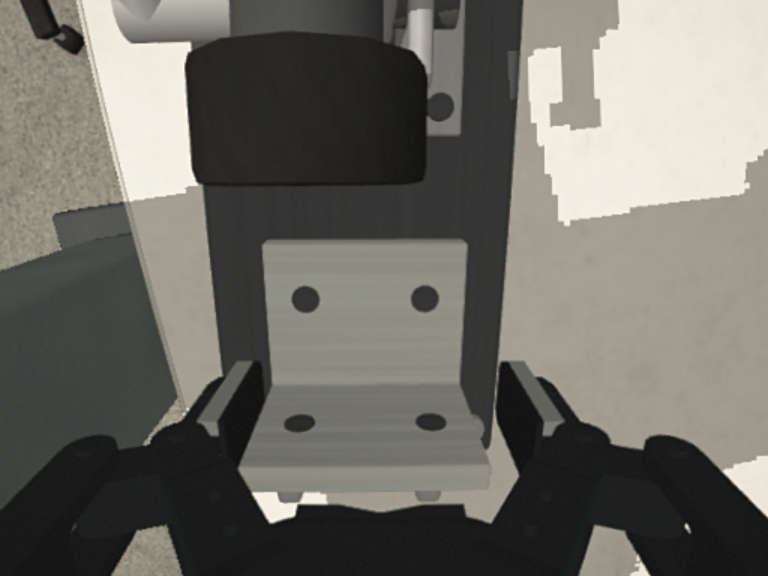

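```bash
cat >> h.py <<'E'
def intool(w):
    s=bot.read_state();return R.from_rotvec(s["tcp_rot"]).inv().apply(np.array(w)-s["tool_pos"])*1000
P15=lambda p:(p[0]/1.5-.5,p[1]/1.5-.5)
E
python3 - <<'E'
from h import *
c=load("wrist");P=P15
for q in [(262,363),(498,363)]: print(tiptool(c,P(q))*1000)
for n,p,z in [("footL",(263,240),.024),("footR",(467,240),.024),("legL",(239,466),.068),("legR",(490,466),.068)]:
    w=onz(c,P(p),z);print(n,(tol(FX,w)*1000).round(1),intool(w).round(1))
E
```

```text
[-38.17372524 -11.         -26.97859375]
[ 35.35499396 -11.         -26.9169857 ]
footL [-30.8 -41.3] [-38.  -45.8 -18.1]
footR [ 31.9 -41.4] [ 24.6 -45.6 -16.8]
legL [-30.6 -89.6] [-37.    2.5 -62.2]
legR [ 31.8 -90.3] [ 25.5   3.3 -60.8]
```

Emit:
{"fn": "arm_command", "kwargs": {
  "steps": [-0.18, 0.13, 0, 0, -0.2, 0, 0.88, 0, 0, 0.2, 0, 0, 0, 0.88, 0, 0, 0, 0, 0, 0, 0.88]
}}

```text
time: 9.43
tool_pos: [0.4401, 0.1302, -0.0005]
tcp_rot: [3.135, -0.2, -0.001]
wrist_force: [0.5, -0.2, 1.0]
width: 0.881
```

```bash
python3 - <<'E'
from h import *
st();print(tol(FX,bot.read_state()["tool_pos"]))
c=cam("wrist");cv2.imwrite("pics/w8.png",cv2.resize(c["img"][:,:,::-1],None,fx=1.5,fy=1.5))
E
```

```text
t 9.43 p [ 0.4401  0.1302 -0.0005] yaw -0.1271 z [-0.001 -0.    -1.   ] w 0.881 F [ 0.5 -0.2  1. ] q [0.23 0.11 2.24 0.   0.8  0.36]
[ 0.00132843 -0.09152369]
```

View pics/w8.png

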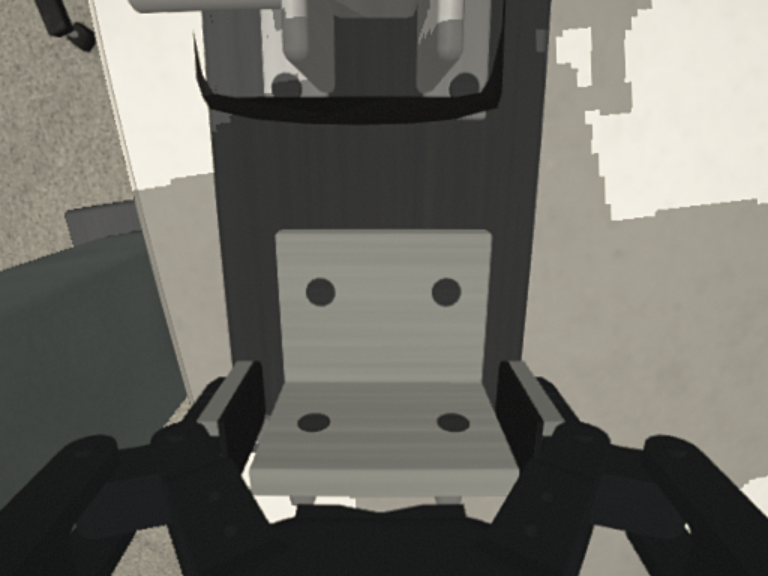

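Bracket ends centred between the pads (leg 250–520, pads 262/500 at tips). Closing.

Emit:
{"fn": "arm_command", "kwargs": {
  "steps": [0, 0, 0, 0, 0, 0, 0.7, 0, 0, 0, 0, 0, 0, 0.6, 0, 0, 0, 0, 0, 0, 0.6, 0, 0, 0, 0, 0, 0, 0.6],
  "squeeze": 60
}}

```text
time: 9.98
tool_pos: [0.4408, 0.1304, 0.0002]
tcp_rot: [-3.135, 0.199, -0.001]
wrist_force: [-0.1, -1.2, 3.7]
width: 0.737
```

```bash
python3 - <<'E'
from h import *
st()
E
```

```text
t 9.97 p [4.408e-01 1.304e-01 2.000e-04] yaw -0.1267 z [ 0.001  0.    -1.   ] w 0.737 F [-0.1 -1.2  3.7] q [ 0.23  0.11  2.24 -0.    0.8   0.36]
```

Emit:
{"fn": "arm_command", "kwargs": {
  "steps": [0, 0, -0.15, 0, 0, 0, 0.6, 0, 0, -0.3, 0, 0, 0, 0.6, 0, 0, -0.6, 0, 0, 0, 0.6, 0, 0, -0.8, 0, 0, 0, 0.6, 0, 0, -0.8, 0, 0, 0, 0.6, 0, 0, -0.6, 0, 0, 0, 0.6, 0, 0, 0, 0, 0, 0, 0.6]
}}

```text
time: 10.85
tool_pos: [0.4418, 0.1307, 0.0992]
tcp_rot: [-3.134, 0.199, -0.006]
wrist_force: [0.3, 0.3, -2.5]
width: 0.734
```

```bash
python3 - <<'E'
from h import *
st()
c=cam("wrist");d=cam("side");cv2.imwrite("pics/w9.png",cv2.resize(np.hstack([c["img"],d["img"]])[:,:,::-1],None,fx=.78,fy=.78))
E
```

```text
t 10.85 p [0.4418 0.1307 0.0992] yaw -0.1268 z [ 0.004  0.001 -1.   ] w 0.734 F [ 0.3  0.3 -2.5] q [ 0.23 -0.04  2.17  0.    1.01  0.36]
```

View pics/w9.png

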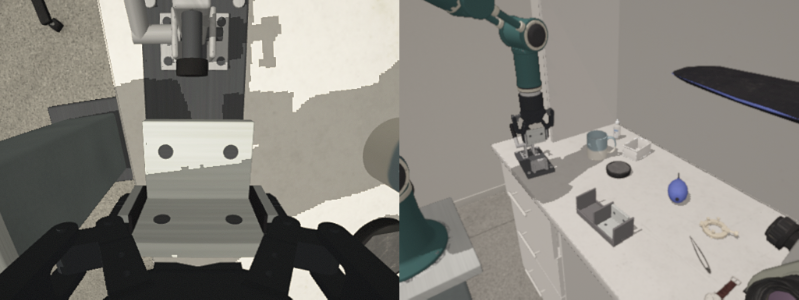

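```bash
python3 - <<'E'
from h import *
s=bot.read_state();p=s["tool_pos"]+np.array([-.008*0,-.06,.02]);
rot=R.from_rotvec(s["tcp_rot"])
print(rot.as_matrix().T@np.array([0,-.02,.0067])/.03)
need([.52,-.01,.06],1.615,n=18,fing=.6,start=(p,rot))
E
```

```text
[ 0.08418293  0.66135812 -0.22325074]
n 18
0.17,0.13,0.11,0,0,-0.92,0.6,
0.15,0.14,0.1,0,0,-0.93,0.6,
0.14,0.16,0.11,0,0,-0.92,0.6,
0.12,0.17,0.1,0,0,-0.93,0.6,
0.1,0.18,0.11,0,0,-0.92,0.6,
0.09,0.19,0.1,0,0,-0.92,0.6,
0.07,0.2,0.11,0,0,-0.93,0.6,
0.04,0.21,0.11,0,0,-0.92,0.6,
0.03,0.2,0.1,0,0,-0.93,0.6,
0.01,0.21,0.11,0,0,-0.92,0.6,
-0.01,0.21,0.1,0,0,-0.92,0.6,
-0.03,0.21,0.11,0,0,-0.93,0.6,
-0.06,0.2,0.1,0,0,-0.92,0.6,
-0.07,0.2,0.11,0,0,-0.93,0.6,
-0.09,0.19,0.1,0,0,-0.92,0.6,
-0.11,0.18,0.11,0,0,-0.92,0.6,
-0.12,0.17,0.11,0,0,-0.93,0.6,
-0.14,0.16,0.1,0,0,-0.92,0.6,
```

Emit:
{"fn": "arm_command", "kwargs": {
  "steps": [0.08, 0.66, -0.22, 0, 0, 0, 0.6, 0.08, 0.66, -0.22, 0, 0, 0, 0.6, 0.08, 0.66, -0.22, 0, 0, 0, 0.6, 0.17, 0.13, 0.11, 0, 0, -0.92, 0.6, 0.15, 0.14, 0.1, 0, 0, -0.93, 0.6, 0.14, 0.16, 0.11, 0, 0, -0.92, 0.6, 0.12, 0.17, 0.1, 0, 0, -0.93, 0.6, 0.1, 0.18, 0.11, 0, 0, -0.92, 0.6, 0.09, 0.19, 0.1, 0, 0, -0.92, 0.6, 0.07, 0.2, 0.11, 0, 0, -0.93, 0.6]
}}

```text
time: 12.2
tool_pos: [0.4701, 0.0392, 0.0933]
tcp_rot: [-3.021, -0.859, 0.005]
wrist_force: [-0.3, -0.2, -2.6]
width: 0.741
```

Emit:
{"fn": "arm_command", "kwargs": {
  "steps": [0.04, 0.21, 0.11, 0, 0, -0.92, 0.6, 0.03, 0.2, 0.1, 0, 0, -0.93, 0.6, 0.01, 0.21, 0.11, 0, 0, -0.92, 0.6, -0.01, 0.21, 0.1, 0, 0, -0.92, 0.6, -0.03, 0.21, 0.11, 0, 0, -0.93, 0.6, -0.06, 0.2, 0.1, 0, 0, -0.92, 0.6, -0.07, 0.2, 0.11, 0, 0, -0.93, 0.6, -0.09, 0.19, 0.1, 0, 0, -0.92, 0.6, -0.11, 0.18, 0.11, 0, 0, -0.92, 0.6, -0.12, 0.17, 0.11, 0, 0, -0.93, 0.6]
}}

```text
time: 13.45
tool_pos: [0.5143, -0.0053, 0.0614]
tcp_rot: [-2.274, -2.164, 0.003]
wrist_force: [-0.2, -0.3, -2.1]
width: 0.74
```

Emit:
{"fn": "arm_command", "kwargs": {
  "steps": [-0.14, 0.16, 0.1, 0, 0, -0.92, 0.6, 0, 0, 0, 0, 0, 0, 0.6]
}}

```text
time: 13.7
tool_pos: [0.519, -0.0098, 0.0585]
tcp_rot: [-2.172, -2.266, 0.003]
wrist_force: [-0.5, -0.9, -1.8]
width: 0.74
```

```bash
python3 - <<'E'
from h import *
st()
c=cam("wrist");d=cam("side");cv2.imwrite("pics/w10.png",cv2.resize(np.hstack([c["img"],d["img"]])[:,:,::-1],None,fx=.78,fy=.78))
need([.52,-.01,-.010],1.615,fing=.6)
E
```

```text
t 13.7 p [ 0.519  -0.0098  0.0585] yaw 1.6132 z [-0.003  0.    -1.   ] w 0.74 F [-0.5 -0.9 -1.8] q [-0.07  0.13  2.08 -0.    0.94 -1.68]
n 3
-0.01,0.01,0.77,-0.01,0,-0.01,0.6,
0,0.01,0.77,0,0,0,0.6,
-0.01,0.01,0.77,-0.01,0,-0.01,0.6,
```

View pics/w10.png

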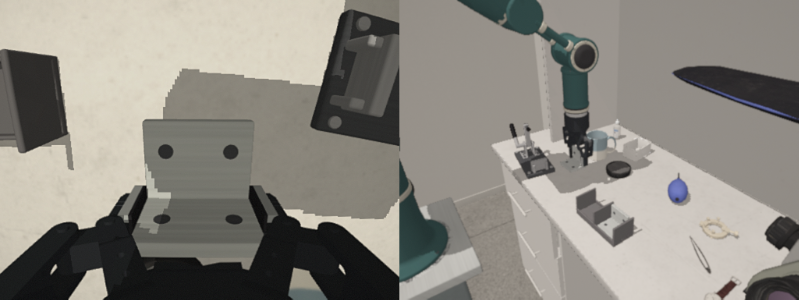

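Emit:
{"fn": "arm_command", "kwargs": {
  "steps": [0, 0, 0.77, 0, 0, 0, 0.6, 0, 0, 0.77, 0, 0, 0, 0.6, 0, 0, 0.6, 0, 0, 0, 0.6, 0, 0, 0.15, 0, 0, 0, 0.6, 0, 0, 0.07, 0, 0, 0, 0.6, 0, 0, 0, 0, 0, 0, 0.6]
}}

```text
time: 14.55
tool_pos: [0.5209, -0.0097, -0.01]
tcp_rot: [2.172, 2.269, 0.001]
wrist_force: [0.5, 0.3, -2.8]
width: 0.735
```

Emit:
{"fn": "arm_command", "kwargs": {
  "steps": [0, 0, 0.08, 0, 0, 0, 0.6, 0, 0, 0.08, 0, 0, 0, 0.6, 0, 0, 0, 0, 0, 0, 0.6]
}}

```text
time: 14.92
tool_pos: [0.52, -0.0097, -0.0155]
tcp_rot: [-2.172, -2.269, 0.0]
wrist_force: [-0.4, 0.9, -2.2]
width: 0.74
```

Emit:
{"fn": "arm_command", "kwargs": {
  "steps": [0, 0, 0.05, 0, 0, 0, 0.6, 0, 0, 0, 0, 0, 0, 0.6]
}}

```text
time: 15.18
tool_pos: [0.5203, -0.0097, -0.0158]
tcp_rot: [-2.172, -2.27, 0.0]
wrist_force: [-3.6, 0.5, 7.1]
width: 0.741
```

Emit:
{"fn": "arm_command", "kwargs": {
  "steps": [0, 0, 0, 0, 0, 0, 0.78, 0, 0, 0, 0, 0, 0, 0.88, 0, 0, 0, 0, 0, 0, 0.92, 0, 0, 0, 0, 0, 0, 0.92, 0, 0, -0.5, 0, 0, 0, 0.92, 0, 0, -0.9, 0, 0, 0, 0.92, 0, 0, -0.9, 0, 0, 0, 0.92, 0, 0, -0.9, 0, 0, 0, 0.92, 0, 0, 0, 0, 0, 0, 0.92]
}}

```text
time: 16.3
tool_pos: [0.523, -0.0098, 0.0827]
tcp_rot: [2.168, 2.266, 0.007]
wrist_force: [0.1, 0.3, -0.7]
width: 0.914
```

```bash
python3 - <<'E'
from h import *
st()
c=cam("wrist");cv2.imwrite("pics/w11.png",cv2.resize(c["img"][:,:,::-1],None,fx=1.5,fy=1.5))
E
```

```text
t 16.3 p [ 0.523  -0.0098  0.0827] yaw 1.6147 z [ 0.007 -0.    -1.   ] w 0.914 F [ 0.1  0.3 -0.7] q [-0.07  0.1   2.06  0.    0.98 -1.68]
```

View pics/w11.png

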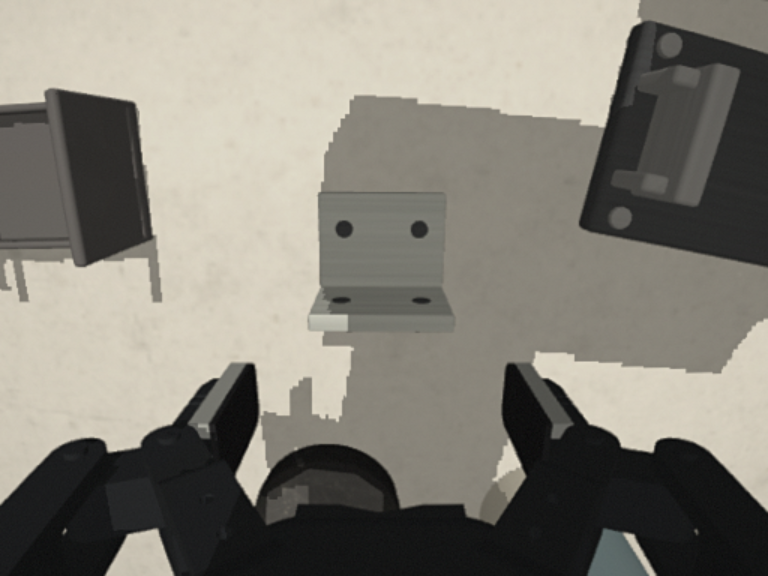

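```bash
python3 - <<'E'
from h import *
c=load("wrist");P=P15
L=[];W=[]
for n,p,z,l in [("footL",(319,192),.008,(-32,28)),("footR",(446,193),.008,(32,28)),("legfL",(308,315),.052,(-32,-20)),("legfR",(455,316),.052,(32,-20)),("legbL",(309,330),.052,(-32,-28)),("legbR",(455,331),.052,(32,-28))]:
    w=onz(c,P(p),z);print(n,w.round(4),intool(w).round(1));L.append(np.array(l)/1000);W.append(w)
t,th,r=fit2(L,W);print(t,th,r*1000)
leg=loc((t,th),0,-.024);print("leg",leg)
need([*leg,.10],th-np.pi/2,fing=.5)
E
```

```text
footL [ 0.4695 -0.0432  0.008 ] [-31.1 -53.7  72.7]
footR [0.4672 0.0196 0.008 ] [ 31.7 -53.2  72.7]
legfL [ 0.518 -0.042  0.052] [-32.   -5.   28.9]
legfR [0.5156 0.0216 0.052 ] [31.6 -4.6 28.9]
legbL [ 0.525  -0.0416  0.052 ] [-31.9   1.9  28.9]
legbR [0.5226 0.0222 0.052 ] [31.9  2.4 28.9]
[ 0.49632212 -0.01080608] 1.6076392547733378 [0.63479525 0.58844899 0.51367827 0.60807565 0.5627754  0.52789481]
leg [ 0.52030584 -0.00992205]
n 16
0,0,-0.04,0,0,0.94,0.5,
0,0,-0.04,0,0,0.94,0.5,
0,-0.01,-0.04,0.01,-0.01,0.95,0.5,
0,0,-0.04,0,0,0.94,0.5,
0,0,-0.04,0,0,0.94,0.5,
-0.01,0,-0.04,0,0,0.94,0.5,
0,0,-0.04,0,0,0.94,0.5,
0,-0.01,-0.04,0.01,0,0.94,0.5,
0,0,-0.04,0,0,0.95,0.5,
0,0,-0.04,0,-0.01,0.94,0.5,
-0.01,0,-0.04,0,0,0.94,0.5,
0,0,-0.04,0,0,0.94,0.5,
0,0,-0.04,0.01,0,0.94,0.5,
0,0,-0.04,0,0,0.94,0.5,
-0.01,0,-0.04,0,0,0.95,0.5,
0,0,-0.04,0,0,0.94,0.5,
```

Emit:
{"fn": "arm_command", "kwargs": {
  "steps": [0, 0, -0.04, 0, 0, 0.94, 0.5, 0, 0, -0.04, 0, 0, 0.94, 0.5, 0, 0, -0.04, 0, 0, 0.94, 0.5, 0, 0, -0.04, 0, 0, 0.94, 0.5, 0, 0, -0.04, 0, 0, 0.94, 0.5, 0, 0, -0.04, 0, 0, 0.94, 0.5, 0, 0, -0.04, 0, 0, 0.94, 0.5, 0, 0, -0.04, 0, 0, 0.94, 0.5]
}}

```text
time: 17.35
tool_pos: [0.5189, -0.0096, 0.0872]
tcp_rot: [-2.878, -1.257, 0.004]
wrist_force: [-0.4, -0.1, 1.3]
width: 0.499
```

Emit:
{"fn": "arm_command", "kwargs": {
  "steps": [0, 0, -0.04, 0, 0, 0.95, 0.5, 0, 0, -0.04, 0, 0, 0.94, 0.5, -0.02, 0, -0.04, 0, 0, 0.94, 0.5, -0.02, 0, -0.04, 0, 0, 0.94, 0.5, -0.02, 0, -0.04, 0, 0, 0.94, 0.5, -0.02, 0, -0.04, 0, 0, 0.94, 0.5, 0, 0, -0.04, 0, 0, 0.95, 0.5, 0, 0, -0.04, 0, 0, 0.94, 0.5, 0, 0, 0, 0, 0, 0, 0.5]
}}

```text
time: 18.48
tool_pos: [0.5171, -0.0107, 0.0971]
tcp_rot: [-3.141, -0.061, 0.003]
wrist_force: [0.7, 0.1, -0.2]
width: 0.499
```

```bash
python3 - <<'E'
from h import *
st()
c=cam("wrist");cv2.imwrite("pics/w12.png",cv2.resize(c["img"][:,:,::-1],None,fx=1.5,fy=1.5))
E
```

```text
t 18.48 p [ 0.5171 -0.0107  0.0971] yaw 0.0387 z [-0.002  0.    -1.   ] w 0.499 F [ 0.7  0.1 -0.2] q [-0.07  0.07  2.06 -0.    1.01 -0.11]
```

View pics/w12.png

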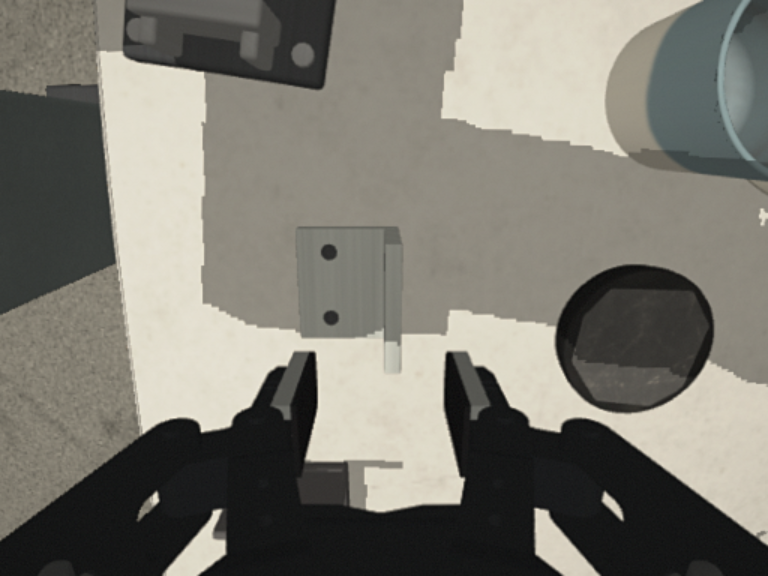

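```bash
python3 - <<'E'
from h import *
c=load("wrist");P=P15
for q in [(316,353),(446,353)]: print(tiptool(c,P(q))*1000)
for q in [(386,243),(402,243),(385,373),(400,373)]:
    w=onz(c,P(q),.052);print(w.round(4),intool(w).round(1))
E
```

```text
[-22.30471523 -11.         -19.3003594 ]
[ 20.11185648 -11.         -19.26799524]
[0.5162 0.0224 0.052 ] [  0.4 -33.1  45.2]
[0.5233 0.0226 0.052 ] [  7.5 -33.1  45.2]
[ 0.5184 -0.0413  0.052 ] [ 0.1 30.6 45.2]
[ 0.5257 -0.041   0.052 ] [ 7.4 30.6 45.2]
```

Emit:
{"fn": "arm_command", "kwargs": {
  "steps": [0.17, -0.04, 0, 0, 0, 0, 0.5, 0, 0, 0.9, 0, 0, 0, 0.5, 0, 0, 0.9, 0, 0, 0, 0.5, 0, 0, 0.9, 0, 0, 0, 0.5, 0, 0, 0.42, 0, 0, 0, 0.5, 0, 0, 0, 0, 0, 0, 0.5]
}}

```text
time: 19.27
tool_pos: [0.5223, -0.0093, 0.0038]
tcp_rot: [-3.141, -0.06, 0.004]
wrist_force: [0.3, 0.4, 0.4]
width: 0.502
```

```bash
python3 - <<'E'
from h import *
st()
c=cam("wrist");cv2.imwrite("pics/w13.png",cv2.resize(c["img"][:,:,::-1],None,fx=1.5,fy=1.5))
E
```

```text
t 19.27 p [ 0.5223 -0.0093  0.0038] yaw 0.0379 z [-0.002  0.    -1.   ] w 0.502 F [0.3 0.4 0.4] q [-0.07  0.21  2.1   0.    0.83 -0.1 ]
```

View pics/w13.png

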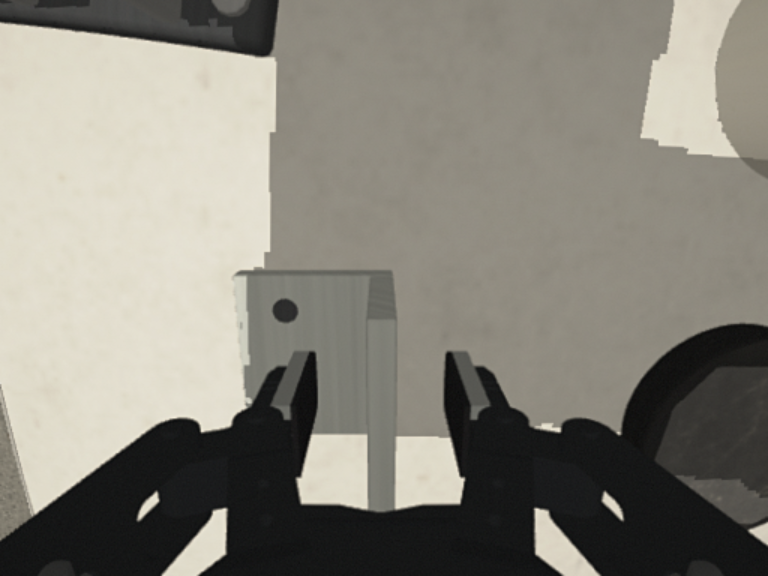

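Leg (x 367–396) is centred between pads (316 / 446). Closing.

Emit:
{"fn": "arm_command", "kwargs": {
  "steps": [0, 0, 0, 0, 0, 0, 0.2, 0, 0, 0, 0, 0, 0, 0.05, 0, 0, 0, 0, 0, 0, 0, 0, 0, 0, 0, 0, 0, 0, 0, 0, 0, 0, 0, 0, 0],
  "squeeze": 60
}}

```text
time: 19.95
tool_pos: [0.5241, -0.0094, 0.0059]
tcp_rot: [3.141, 0.059, 0.003]
wrist_force: [-0.9, -0.1, 5.7]
width: 0.083
```

Emit:
{"fn": "arm_command", "kwargs": {
  "steps": [0, 0, -0.2, 0, 0, 0, 0, 0, 0, -0.8, 0, 0, 0, 0, 0, 0, -0.9, 0, 0, 0, 0, 0, 0, -0.9, 0, 0, 0, 0, 0, 0, -0.9, 0, 0, 0, 0, 0, 0, 0, 0, 0, 0, 0]
}}

```text
time: 20.7
tool_pos: [0.525, -0.0095, 0.1179]
tcp_rot: [3.141, 0.059, 0.008]
wrist_force: [0.6, -0.6, -2.2]
width: 0.084
```

```bash
python3 - <<'E'
from h import *
st()
c=cam("wrist");cv2.imwrite("pics/w14.png",cv2.resize(c["img"][:,:,::-1],None,fx=1.5,fy=1.5))
E
```

```text
t 20.7 p [ 0.525  -0.0095  0.1179] yaw 0.0376 z [ 0.005 -0.    -1.   ] w 0.084 F [ 0.6 -0.6 -2.2] q [-0.07  0.06  2.03  0.    1.05 -0.1 ]
```

View pics/w14.png

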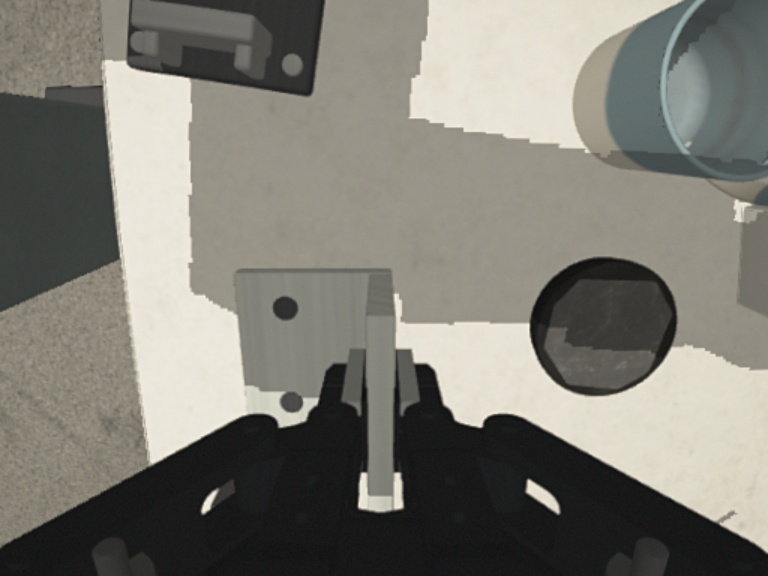

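```bash
python3 - <<'E'
from h import *
need([.494,-.25,.16],.0443,fing=0)
E
```

```text
n 9
-0.14,0.89,-0.16,0,0,-0.01,0,
-0.15,0.88,-0.17,0,0,0,0,
-0.14,0.89,-0.16,0,-0.01,-0.01,0,
-0.14,0.88,-0.16,0,0,-0.01,0,
-0.15,0.89,-0.16,0,0,-0.01,0,
-0.15,0.89,-0.16,0,0,0,0,
-0.14,0.88,-0.17,0,0,-0.01,0,
-0.15,0.89,-0.16,0,-0.01,-0.01,0,
-0.15,0.88,-0.16,0,0,0,0,
```

Emit:
{"fn": "arm_command", "kwargs": {
  "steps": [-0.14, 0.89, -0.16, 0, 0, -0.01, 0, -0.15, 0.88, -0.17, 0, 0, -0.01, 0, -0.14, 0.89, -0.16, 0, 0, -0.01, 0, -0.14, 0.88, -0.16, 0, 0, -0.01, 0, -0.15, 0.89, -0.16, 0, 0, -0.01, 0, -0.15, 0.89, -0.16, 0, 0, 0, 0, -0.14, 0.88, -0.17, 0, 0, -0.01, 0, -0.15, 0.89, -0.16, 0, 0, 0, 0, -0.15, 0.88, -0.16, 0, 0, 0, 0, 0, 0, 0, 0, 0, 0, 0]
}}

```text
time: 22.0
tool_pos: [0.4926, -0.251, 0.1576]
tcp_rot: [-3.14, -0.065, 0.004]
wrist_force: [0.6, 0.1, -1.8]
width: 0.082
```

```bash
python3 - <<'E'
from h import *
st()
c=cam("wrist");cv2.imwrite("pics/w15.png",cv2.resize(c["img"][:,:,::-1],None,fx=1.5,fy=1.5))
E
```

```text
t 22.0 p [ 0.4926 -0.251   0.1576] yaw 0.0415 z [-0.002  0.001 -1.   ] w 0.082 F [ 0.6  0.1 -1.8] q [-0.52  0.08  1.93 -0.    1.14 -0.56]
```

View pics/w15.png

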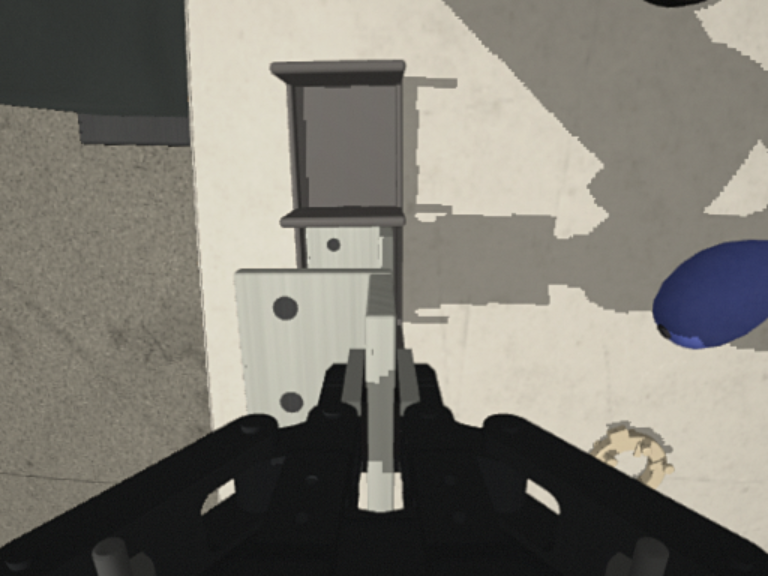

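```bash
python3 - <<'E'
from h import *
c=load("wrist");crop(c,175,35,275,155,5,"w15c")
E
```

```text
(no output)
```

View pics/w15c.png

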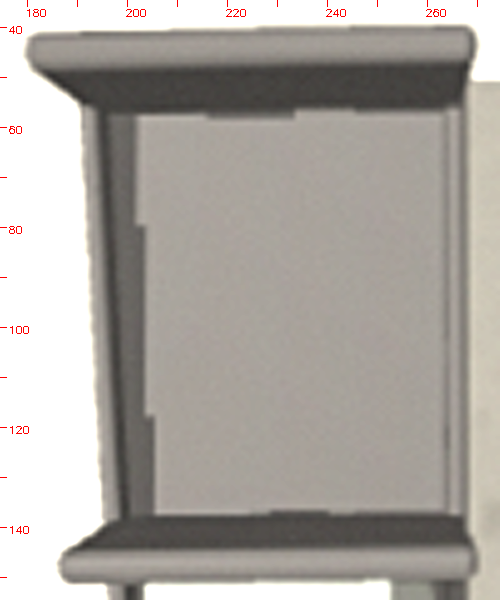

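```bash
python3 - <<'E'
from h import *
c=load("wrist");Q=lambda p:(175+p[0]/5-.5,35+p[1]/5-.5)
X=[((27,32),(-35,83)),((475,27),(35,83)),((28,64),(-35,77)),((475,60),(35,77)),((62,551),(-35,3)),((475,547),(35,3)),((62,582),(-35,-3)),((476,577),(35,-3))]
L=[np.array(l)/1000 for _,l in X];W=[onz(c,Q(p),.062) for p,_ in X]
t,th,r=fit2(L,W);print(t,th,(r*1000).round(1))
print(np.linalg.norm(W[0]-W[1]),np.linalg.norm(W[6]-W[7]),np.linalg.norm(W[2]-W[4]),np.linalg.norm(W[3]-W[5]))
for w in W: print((tol((t,th),w)*1000).round(1))
H=(t,th);print("pocket",loc(H,0,.04),"leg",loc(H,.024,.04))
# held bracket in tool: leg top at mid+26 -> tool z = -(.0215+.026)=-.0475 ; foot far-corner z tool -(.0215-.018)
s=bot.read_state()
for q,z in [((235,270),-.0035),((391,270),-.0035),((367,315),-.0475),((394,315),-.0475)]:
    w=onz(c,P15(q),s["tool_pos"][2]-z);print(intool(w).round(1))
E
```

```text
[ 0.46820496 -0.21684205] 0.05262371600135795 [1.  1.5 1.  1.  1.2 0.9 1.1 1. ]
0.06828512265498611 0.06846120208038362 0.07497153268340037 0.07451804796085706
[-34.3  82.4]
[34.  81.9]
[-34.4  77.8]
[34.  77.1]
[-33.8   2.8]
[34.2  2.6]
[-34.1  -2.3]
[34.3 -2.3]
pocket [ 0.46610098 -0.17689743] leg [ 0.49006776 -0.17563504]
[-52.3 -31.8  -3.3]
[  1.8 -31.8  -3.4]
[ -5.2 -31.2 -47.4]
[  1.6 -31.2 -47.4]
```

```bash
sed -i 's/HO=.*/HO=(np.array([.4682,-.2168]),.051)/' h.py; python3 - <<'E'
from h import *
T=loc(HO,.0255,.0405,.10);print(T)
need(T,.051,fing=0)
E
```

```text
[ 0.49160224 -0.17505272  0.1       ]
n 4
0.02,-0.62,0.48,0,0.01,-0.02,0,
0.02,-0.62,0.48,-0.01,0,-0.02,0,
0.02,-0.63,0.48,0,0.01,-0.02,0,
0.02,-0.62,0.48,-0.01,0,-0.03,0,
```

Emit:
{"fn": "arm_command", "kwargs": {
  "steps": [0.02, -0.62, 0.48, 0, 0, -0.02, 0, 0.02, -0.62, 0.48, 0, 0, -0.02, 0, 0.02, -0.63, 0.48, 0, 0, -0.02, 0, 0.02, -0.62, 0.48, 0, 0, -0.03, 0, 0, 0, 0, 0, 0, 0, 0]
}}

```text
time: 22.68
tool_pos: [0.491, -0.1726, 0.0998]
tcp_rot: [-3.139, -0.088, 0.006]
wrist_force: [1.0, -0.4, -2.1]
width: 0.08
```

```bash
python3 - <<'E'
from h import *
st();print(tol(HO,bot.read_state()["tool_pos"]))
c=cam("wrist");cv2.imwrite("pics/w16.png",cv2.resize(c["img"][:,:,::-1],None,fx=1.5,fy=1.5))
E
```

```text
t 22.68 p [ 0.491  -0.1726  0.0998] yaw 0.0561 z [-0.004  0.002 -1.   ] w 0.08 F [ 1.  -0.4 -2.1] q [-0.39  0.08  2.05  0.    1.02 -0.44]
[0.02498348 0.04295165]
```

View pics/w16.png

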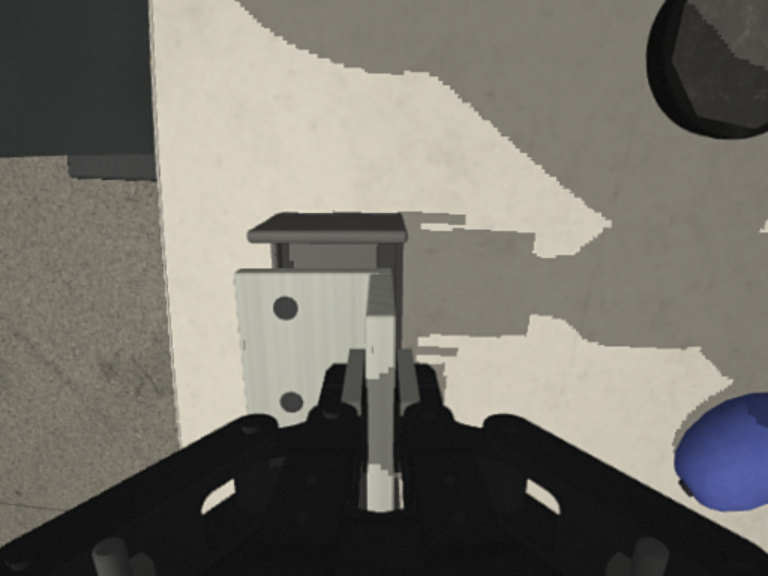

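Emit:
{"fn": "arm_command", "kwargs": {
  "steps": [0.02, 0.08, 0.2, 0, 0, 0.03, 0, 0, 0, 0.5, 0, 0, 0, 0, 0, 0, 0.5, 0, 0, 0, 0, 0, 0, 0.3, 0, 0, 0, 0, 0, 0, 0, 0, 0, 0, 0]
}}

```text
time: 23.35
tool_pos: [0.4921, -0.1772, 0.0553]
tcp_rot: [-3.139, -0.078, 0.004]
wrist_force: [-0.4, -1.4, -1.2]
width: 0.09
```

```bash
python3 - <<'E'
from h import *
st();print(tol(HO,bot.read_state()["tool_pos"]))
c=cam("wrist");crop(c,130,110,300,260,4.7,"w17");d=cam("scene");crop(d,200,200,330,330,4.5,"s17")
E
```

```text
t 23.35 p [ 0.4921 -0.1772  0.0553] yaw 0.0499 z [-0.003  0.001 -1.   ] w 0.09 F [-0.4 -1.4 -1.2] q [-0.39  0.14  2.07  0.    0.93 -0.44]
[0.02590798 0.03832616]
```

View pics/w17.png

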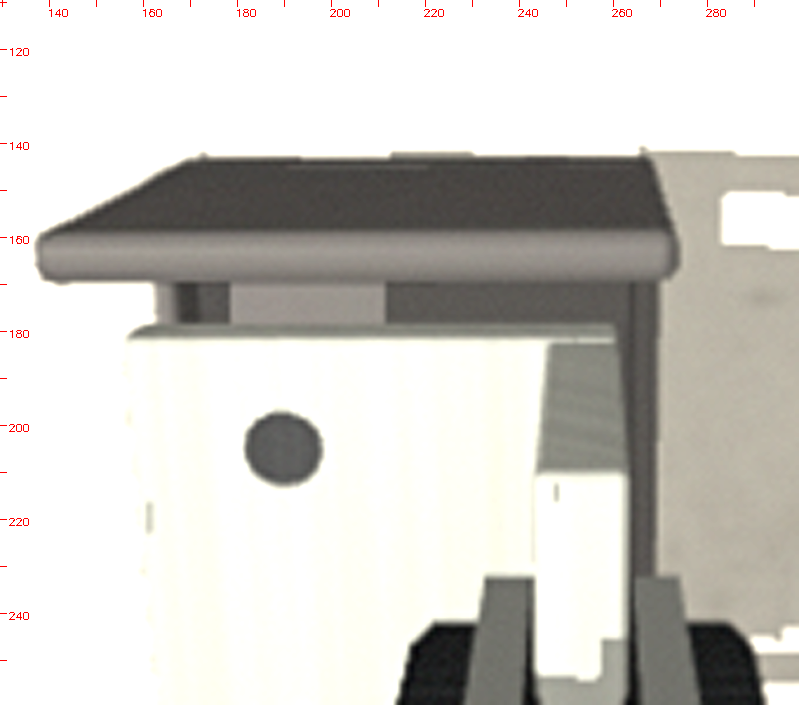

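View pics/s17.png

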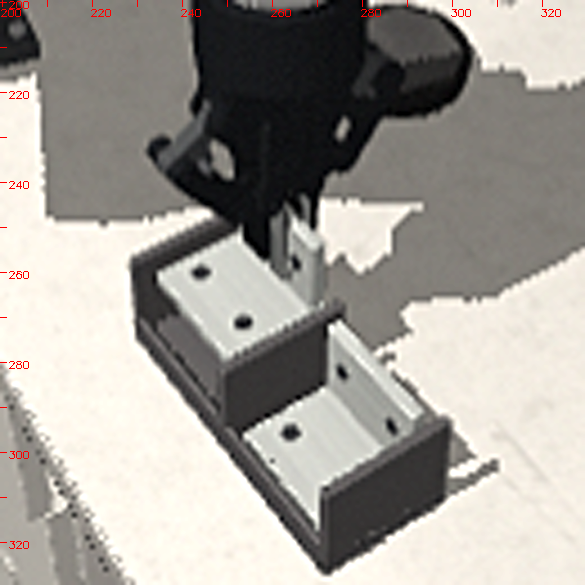

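```bash
python3 - <<'E'
from h import *
c=load("wrist");Q=lambda p:(130+p[0]/4.7-.5,110+p[1]/4.7-.5)
tz=bot.read_state()["tool_pos"][2]
for n,p,z in [("plL",(38,282),.062),("plR",(678,282),.062),("footL",(128,338),tz+.0035),("footR",(614,338),tz+.0035),("legL",(535,473),tz+.0475),("legR",(627,473),tz+.0475)]:
    w=onz(c,Q(p),z);print(n,intool(w).round(1),(tol(HO,w)*1000).round(1))
E
```

```text
plL [-61.6 -39.5  -5.2] [-34.4  77.4]
plR [  7.2 -39.5  -5.2] [34.4 77.3]
footL [-52.8 -32.8  -3.5] [-25.6  70.7]
footR [  0.5 -32.9  -3.5] [27.6 70.7]
legL [ -6.6 -33.1 -47.5] [20.6 70.9]
legR [  0.7 -33.1 -47.5] [27.9 70.9]
```

Emit:
{"fn": "arm_command", "kwargs": {
  "steps": [-0.03, -0.04, 0.3, 0, 0, 0, 0, 0, 0, 0.4, 0, 0, 0, 0, 0, 0, 0.3, 0, 0, 0, 0, 0, 0, 0.12, 0, 0, 0, 0, 0, 0, 0, 0, 0, 0, 0]
}}

```text
time: 24.08
tool_pos: [0.492, -0.1762, 0.0228]
tcp_rot: [-3.14, -0.079, 0.001]
wrist_force: [-0.5, -0.1, -3.1]
width: 0.082
```

```bash
python3 - <<'E'
from h import *
st();print(tol(HO,bot.read_state()["tool_pos"]))
E
```

```text
t 24.07 p [ 0.492  -0.1762  0.0228] yaw 0.0502 z [-0.001  0.    -1.   ] w 0.082 F [-0.5 -0.1 -3.1] q [-0.39  0.18  2.1  -0.    0.86 -0.44]
[0.0258618  0.03928492]
```

Emit:
{"fn": "arm_command", "kwargs": {
  "steps": [-0.03, 0, 0.12, 0, 0, 0, 0, 0, 0, 0.08, 0, 0, 0, 0, 0, 0, 0, 0, 0, 0, 0]
}}

```text
time: 24.45
tool_pos: [0.4913, -0.1764, 0.0172]
tcp_rot: [-3.14, -0.079, 0.0]
wrist_force: [0.6, -0.2, -2.6]
width: 0.084
```

Emit:
{"fn": "arm_command", "kwargs": {
  "steps": [0, 0, 0.06, 0, 0, 0, 0, 0, 0, 0, 0, 0, 0, 0]
}}

```text
time: 24.7
tool_pos: [0.4919, -0.1766, 0.016]
tcp_rot: [3.14, 0.079, 0.001]
wrist_force: [-0.3, 1.5, 0.9]
width: 0.084
```

Emit:
{"fn": "arm_command", "kwargs": {
  "steps": [0, 0, 0.04, 0, 0, 0, 0, 0, 0, 0, 0, 0, 0, 0]
}}

```text
time: 24.95
tool_pos: [0.4919, -0.1766, 0.0159]
tcp_rot: [3.14, 0.079, 0.001]
wrist_force: [-2.7, 1.6, 9.5]
width: 0.081
```

```bash
python3 - <<'E'
from h import *
st();c=cam("wrist");crop(c,130,110,300,260,4.7,"w18");d=cam("scene");crop(d,200,200,330,330,4.5,"s18")
E
```

```text
t 24.95 p [ 0.4919 -0.1766  0.0159] yaw 0.0502 z [ 0. -0. -1.] w 0.081 F [-2.7  1.6  9.5] q [-0.39  0.19  2.1   0.    0.85 -0.44]
```

View pics/s18.png

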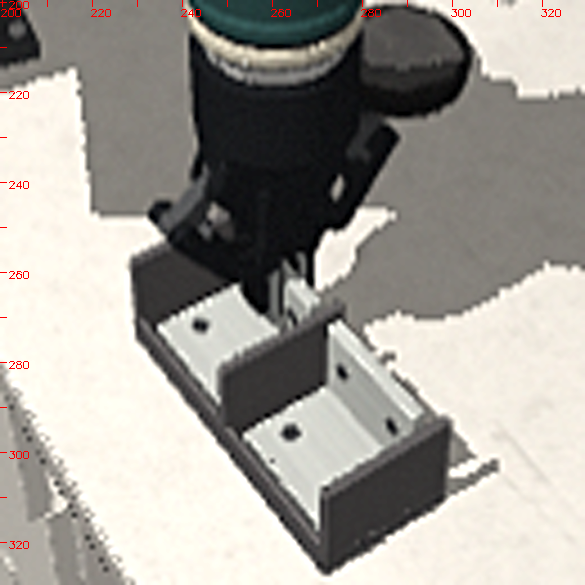

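View pics/w18.png

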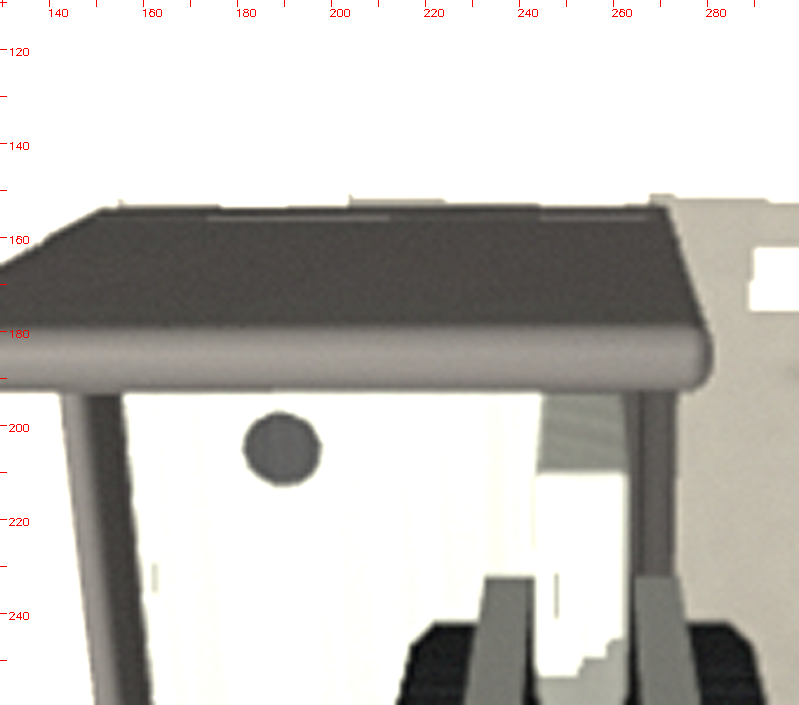

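Contact at Fz 9.5 N at the expected height, and both views show the bracket seated between the plates. Releasing and rising.

Emit:
{"fn": "arm_command", "kwargs": {
  "steps": [0, 0, 0, 0, 0, 0, 0.15, 0, 0, 0, 0, 0, 0, 0.35, 0, 0, 0, 0, 0, 0, 0.35, 0, 0, 0, 0, 0, 0, 0.35, 0, 0, -0.5, 0, 0, 0, 0.35, 0, 0, -0.9, 0, 0, 0, 0.35, 0, 0, -0.9, 0, 0, 0, 0.35, 0, 0.4, -0.9, 0, 0, 0, 0.35, 0, 0.9, -0.9, 0, 0, 0, 0.35, 0, 0, 0, 0, 0, 0, 0.35]
}}

```text
time: 26.3
tool_pos: [0.496, -0.2177, 0.1414]
tcp_rot: [3.137, 0.076, 0.01]
wrist_force: [0.7, 0.8, -0.4]
width: 0.353
```

```bash
python3 - <<'E'
from h import *
st();c=cam("wrist");cv2.imwrite("pics/w19.png",cv2.resize(c["img"][:,:,::-1],None,fx=1.5,fy=1.5));d=cam("scene");crop(d,200,200,330,330,4.5,"s19")
E
```

```text
t 26.3 p [ 0.496  -0.2177  0.1414] yaw 0.0485 z [ 0.007 -0.004 -1.   ] w 0.353 F [ 0.7  0.8 -0.4] q [-0.46  0.07  1.97 -0.    1.09 -0.51]
```

View pics/w19.png

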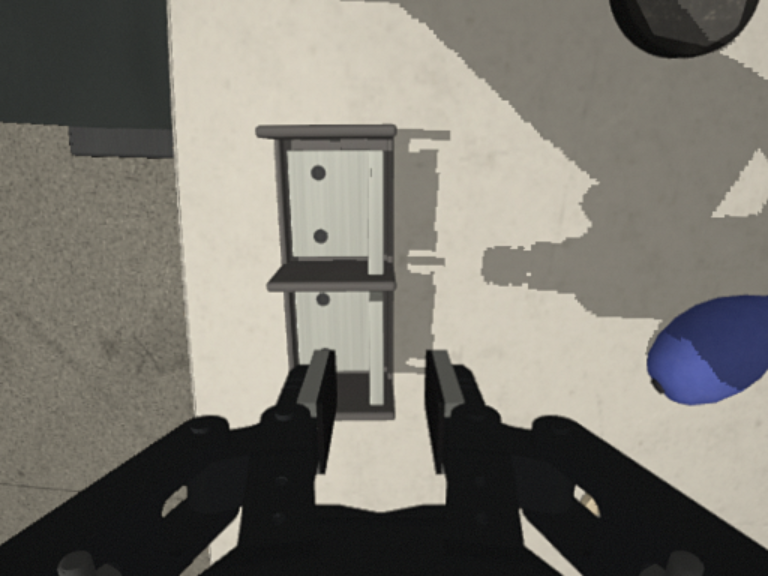

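View pics/s19.png

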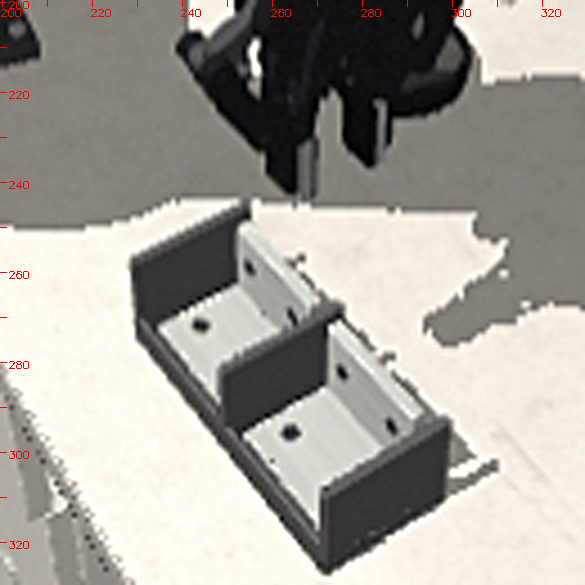

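```bash
python3 - <<'E'
from h import *
c=load("wrist");P=P15
L=[];W=[]
for n,p,z,l in [("A",(287,151),.018,(32,28)),("B",(293,258),.018,(-32,28)),("leg",(369,150),.062,(32,-20)),("legb",(383,150),.062,(32,-28)),("leg2",(369,275),.062,(-32,-20)),("legb2",(384,275),.062,(-32,-28))]:
    w=onz(c,P(p),z);L.append(np.array(l)/1000);W.append(w)
t,th,r=fit2(L,W);print(t,th-np.pi/2,(r*1000).round(1),"holder-local",tol(HO,t))
# holder in same image
H=[];V=[]
for p,l in [((257,127),(-35,83)),((396,127),(35,83)),((269,289),(-35,-3)),((396,287),(35,-3))]:
    V.append(onz(c,P(p),.062));H.append(np.array(l)/1000)
t2,th2,r2=fit2(H,V);print(t2,th2,(r2*1000).round(1),"centre vs pocket",tol((t2,th2),t)-[0,.04])
T=loc(FX,-.04,.115,.20);print(T)
need(T,FX[1],fing=0)
E
```

```text
[ 0.46635093 -0.17842231] 0.05429114140282221 [0.1 0.3 0.7 0.4 0.2 0.2] holder-local [0.00010974 0.03842205]
[ 0.46862991 -0.21617442] 0.055607004618450924 [1.9 2.7 2.  2.5] centre vs pocket [-0.00017726 -0.00217957]
[0.42556666 0.34027772 0.2       ]
n 20
-0.07,-0.93,-0.1,0,0,0.08,0,
-0.07,-0.93,-0.11,0,0,0.09,0,
-0.09,-0.93,-0.1,0,0,0.08,0,
-0.09,-0.93,-0.1,0,0,0.09,0,
-0.1,-0.92,-0.11,0,0,0.08,0,
-0.11,-0.93,-0.1,0,0,0.09,0,
-0.11,-0.93,-0.11,0,0,0.08,0,
-0.13,-0.92,-0.1,0,0,0.09,0,
-0.13,-0.92,-0.1,0,0,0.08,0,
-0.14,-0.93,-0.11,0,0,0.09,0,
-0.15,-0.92,-0.1,0,0,0.08,0,
-0.16,-0.92,-0.1,0,0,0.09,0,
-0.16,-0.91,-0.11,0,0,0.08,0,
-0.18,-0.92,-0.1,0,0,0.09,0,
-0.18,-0.92,-0.11,0,0,0.08,0,
-0.19,-0.91,-0.1,0,0,0.09,0,
-0.2,-0.91,-0.1,0,0,0.08,0,
-0.2,-0.91,-0.11,0,-0.01,0.09,0,
-0.22,-0.91,-0.1,0,0,0.08,0,
-0.22,-0.9,-0.1,0,0,0.09,0,
```

The bracket's centre is about 2 mm from the pocket's, square to it. Next I'll move over to the handle's +y side.

Emit:
{"fn": "arm_command", "kwargs": {
  "steps": [-0.07, -0.93, -0.4, 0, 0, 0.08, 0, -0.07, -0.93, -0.4, 0, 0, 0.09, 0, -0.09, -0.93, -0.4, 0, 0, 0.08, 0, -0.09, -0.93, -0.4, 0, 0, 0.09, 0, -0.1, -0.92, -0.4, 0, 0, 0.08, 0, -0.11, -0.93, -0.1, 0, 0, 0.09, 0, -0.11, -0.93, 0, 0, 0, 0.08, 0, -0.13, -0.92, 0, 0, 0, 0.09, 0, -0.13, -0.92, 0, 0, 0, 0.08, 0, -0.14, -0.93, 0, 0, 0, 0.09, 0]
}}

```text
time: 27.65
tool_pos: [0.4574, 0.0639, 0.1985]
tcp_rot: [-3.141, 0.061, 0.005]
wrist_force: [0.5, 0.4, 0.3]
width: 0.006
```

Emit:
{"fn": "arm_command", "kwargs": {
  "steps": [-0.15, -0.92, 0, 0, 0, 0.08, 0, -0.16, -0.92, 0, 0, 0, 0.09, 0, -0.16, -0.91, 0, 0, 0, 0.08, 0, -0.18, -0.92, 0, 0, 0, 0.09, 0, -0.18, -0.92, 0, 0, 0, 0.08, 0, -0.19, -0.91, 0, 0, 0, 0.09, 0, -0.2, -0.91, 0, 0, 0, 0.08, 0, -0.2, -0.91, 0, 0, 0, 0.09, 0, -0.22, -0.91, 0, 0, 0, 0.08, 0, -0.22, -0.9, 0, 0, 0, 0.09, 0]
}}

```text
time: 28.9
tool_pos: [0.4231, 0.3406, 0.1984]
tcp_rot: [3.133, -0.2, -0.005]
wrist_force: [0.8, 0.1, -0.3]
width: -0.003
```

```bash
python3 - <<'E'
from h import *
st();print(tol(FX,bot.read_state()["tool_pos"]))
need(loc(FX,-.04,.118,.09),FX[1],fing=0)
E
```

```text
t 28.9 p [0.4231 0.3406 0.1984] yaw -0.1273 z [-0.003 -0.002 -1.   ] w -0.003 F [ 0.8  0.1 -0.3] q [0.63 0.03 1.9  0.   1.21 0.76]
[-0.04244579  0.11501035]
n 4
0.02,-0.03,0.9,0.01,0.01,0,0,
0.03,-0.02,0.91,0,0,0.01,0,
0.02,-0.03,0.9,0.01,0.01,0,0,
0.02,-0.02,0.9,0,0.01,0,0,
```

Emit:
{"fn": "arm_command", "kwargs": {
  "steps": [0.02, -0.03, 0.9, 0, 0, 0, 0, 0.03, -0.02, 0.9, 0, 0, 0, 0, 0.02, -0.03, 0.9, 0, 0, 0, 0, 0.02, -0.02, 0.9, 0, 0, 0, 0, 0, 0, 0, 0, 0, 0, 0]
}}

```text
time: 29.52
tool_pos: [0.4245, 0.3407, 0.0883]
tcp_rot: [3.13, -0.199, -0.011]
wrist_force: [0.9, -0.6, 1.1]
width: 0.0
```

```bash
python3 - <<'E'
from h import *
st();print(tol(FX,bot.read_state()["tool_pos"]))
c=cam("wrist");d=cam("side");im=np.ascontiguousarray(d["img"][110:235,100:230,::-1])
a=cv2.resize(im,(400,384));cv2.imwrite("pics/w20.png",cv2.resize(np.hstack([c["img"][:,:,::-1],a]),None,fx=.87,fy=.87))
E
```

```text
t 29.52 p [0.4245 0.3407 0.0883] yaw -0.1272 z [-0.007 -0.005 -1.   ] w 0.0 F [ 0.9 -0.6  1.1] q [0.63 0.14 2.   0.   1.01 0.76]
[-0.04114822  0.11529761]
```

View pics/w20.png

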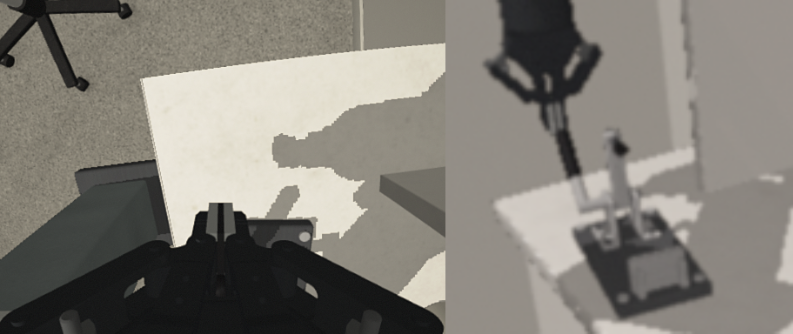

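Emit:
{"fn": "arm_command", "kwargs": {
  "steps": [0, 0.4, -0.05, 0, 0, 0, 0, 0, 0.23, 0, 0, 0, 0, 0, 0, 0.33, -0.33, 0, 0, 0, 0, 0, 0.32, -0.26, 0, 0, 0, 0, 0, 0.35, -0.18, 0, 0, 0, 0, 0, 0.32, -0.13, 0, 0, 0, 0, 0, 0.38, -0.07, 0, 0, 0, 0, 0, 0.33, -0.03, 0, 0, 0, 0, 0, 0.43, 0.05, 0, 0, 0, 0, 0, 0.4, 0.08, 0, 0, 0, 0]
}}

```text
time: 30.88
tool_pos: [0.4143, 0.2375, 0.1192]
tcp_rot: [3.134, -0.201, -0.002]
wrist_force: [-0.1, -0.4, 0.0]
width: -0.004
```

```bash
python3 - <<'E'
from h import *
st();print(tol(FX,bot.read_state()["tool_pos"]))
c=cam("scene");d=cam("side");im=np.ascontiguousarray(d["img"][110:235,100:230,::-1]);im2=np.ascontiguousarray(c["img"][110:235,100:230,::-1])
cv2.imwrite("pics/w21.png",np.hstack([cv2.resize(im2,(400,384)),cv2.resize(im,(400,384))]))
E
```

```text
t 30.88 p [0.4143 0.2375 0.1192] yaw -0.128 z [-0.001 -0.001 -1.   ] w -0.004 F [-0.1 -0.4  0. ] q [ 0.47 -0.03  2.12 -0.    1.06  0.6 ]
[-0.03796266  0.01163491]
```

View pics/w21.png

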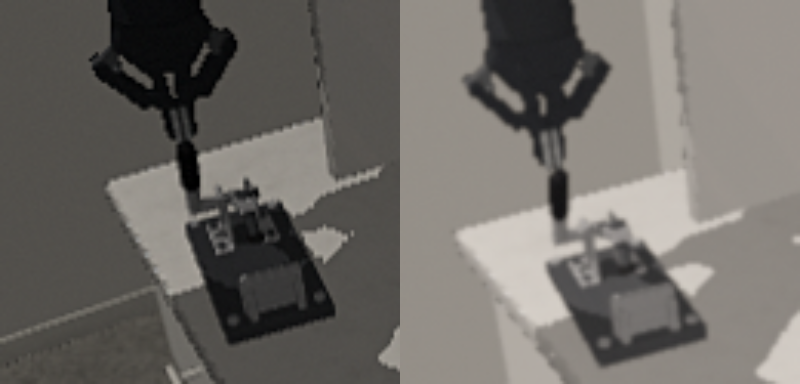

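Emit:
{"fn": "arm_command", "kwargs": {
  "steps": [0, 0.4, 0.1, 0, 0, 0, 0, 0, 0.3, 0.15, 0, 0, 0, 0, 0, 0, 0, 0, 0, 0, 0]
}}

```text
time: 31.35
tool_pos: [0.4116, 0.2171, 0.1117]
tcp_rot: [3.134, -0.202, -0.002]
wrist_force: [-0.6, 0.0, 0.4]
width: -0.001
```

Emit:
{"fn": "arm_command", "kwargs": {
  "steps": [0, -0.4, -0.6, 0, 0, 0, 0, 0, -0.3, -0.9, 0, 0, 0, 0, 0, 0, -0.9, 0, 0, 0, 0, 0, -0.9, -0.6, 0, 0, 0, 0, 0, -0.9, 0, 0, 0, 0, 0, 0, -0.9, 0, 0, 0, 0, 0, 0, 0, 0, 0, 0, 0, 0]
}}

```text
time: 32.22
tool_pos: [0.4259, 0.3218, 0.2041]
tcp_rot: [-3.133, 0.196, -0.003]
wrist_force: [-0.5, -0.6, -0.4]
width: 0.002
```

```bash
python3 - <<'E'
from h import *
st();print(tol(FX,bot.read_state()["tool_pos"]))
c=cam("scene");d=cam("side");im=np.ascontiguousarray(d["img"][110:235,100:230,::-1]);im2=np.ascontiguousarray(c["img"][110:235,100:230,::-1])
cv2.imwrite("pics/w22.png",np.clip(1.5*np.hstack([cv2.resize(im2,(400,384)),cv2.resize(im,(400,384))]),0,255))
cv2.imwrite("pics/s22.png",c["img"][:,:,::-1])
for ph in (-46,): print(proj(c,loc(FX,-.04,.015+.092*np.sin(np.radians(ph)),.06+.092*np.cos(np.radians(ph)))))
print("arm end shut",proj(c,loc(FX,0,-.063,.065)),proj(d,loc(FX,0,-.063,.065)))
E
```

```text
t 32.23 p [0.4259 0.3218 0.2041] yaw -0.1252 z [ 0.002  0.002 -1.   ] w 0.002 F [-0.5 -0.6 -0.4] q [0.6  0.   1.92 0.   1.22 0.73]
[-0.0373269   0.09675135]
[[163.70155522 170.58399363]]
arm end shut [[182.53480461 186.93310686]] [[172.71007408 194.31107909]][ WARN:0@2.389] global loadsave.cpp:1063 imwrite_ Unsupported depth image for selected encoder is fallbacked to CV_8U.
```

View pics/w22.png

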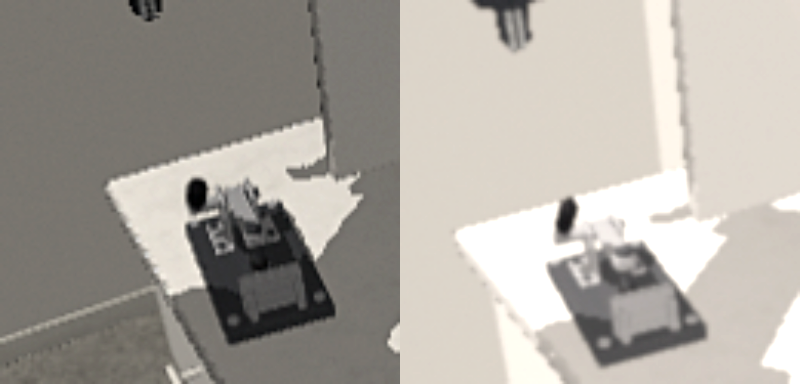

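View pics/s22.png

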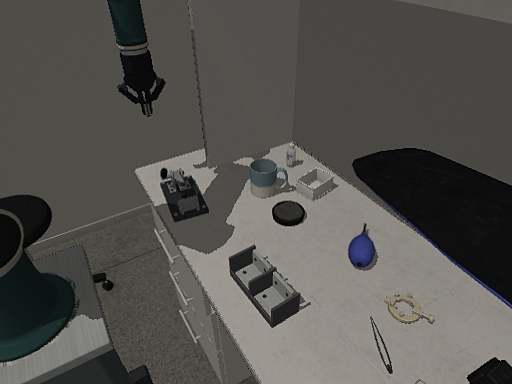

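```bash
python3 - <<'E'
import cv2,numpy as np
for n in ("scene0","s22"):
    g=cv2.cvtColor(cv2.imread(f"pics/{n}.png"),cv2.COLOR_BGR2GRAY)[160:185,155:170]
    m=g<22;y,x=np.nonzero(m);print(n,m.sum(),x.mean()+155,y.mean()+160,y.min()+160,y.max()+160)
E
```

```text
scene0 52 163.8846153846154 173.84615384615384 169 184
s22 49 163.75510204081633 173.59183673469389 169 184
```

The handle blob sits where it did at the start, to within 0.3 px, so the clamp is shut. The arm is clear of everything, so I'm handing in.

```bash
python3 - <<'E'
from h import *
print(bot.finish_job());st()
E
```

```text
the job is handed in; nothing more can be done
None
the job is handed in; nothing more can be done
```

I did every step of the task and handed the job in at about 32 s of the 72 s allowed; the interface gave no verdict.

**What I did:**
- **Opening the clamp:** I flipped the lever open with the closed fingers.
- **Moving to the worktop:** I lifted the bracket out by its two ends, turned it, stood it on the bare worktop and let go.
- **Placing in the pocket:** I took it again by the upright leg, set it in the empty pocket and released it.
- **Shutting the clamp:** I pushed the lever back until it fell shut.

**Last checks:**
- **Bracket:** its centre is about 2 mm from the pocket's, and it is square to the row to within a few milliradians. The leg is at the back, and it faces the same way as the finished bracket.
- **Clamp:** the handle shows within 0.3 px of where it was at the start, so the lever should be shut.
- **Other things:** the finished bracket, mug and tin looked unmoved. I judged that by eye and did not measure it.
- **Arm:** it was clear of everything, with the wrist force under 1 N.

**What disagreed:** the interface says the fingertips stand 14 mm ahead of the TCP, but the cameras put them about 16 mm behind it when shut and about 32 mm behind when open. Because of that, the first push passed over the handle without touching it; I used the measured values from then on. I also tilted the tool by about 1° by mistake before the first grasp, and corrected it before closing the fingers.

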